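# Raise the bench shield's sash onto its catch and draw out the sample tray

### The arm

A 6-joint arm with a two-finger parallel gripper is mounted at the origin on a cart in front of the work surface, level with it; the furniture and walls round the work are solid. World frame = base frame: x ahead of the robot, y to its left, z up, the work surface at z = 0. Lengths are in m, angles in rad, forces in N, time in s.
With the tool pointing down it reaches from about 0.3 to 0.875 m from the base axis. Payload 6.4 kg.
Tool frame: the origin (TCP) lies midway between the tips of the shut fingers; the grasp point (between the pads) lies 19 mm behind it; x points along the fingers, y is the direction in which the jaws open and shut, and the axes are right-handed (so a half turn about x gives the same grasp; the last joint's range is limited). The gripper opens to 85 mm and grips with 20 to 120 N. Pads are 22 mm wide; open, the fingers measure 114 mm over their backs; the gripper's body (76 mm by 85 mm) begins 54 mm behind the grasp point. The pads swing forward as they close: fully open they stand 13 mm farther back than shut.
Start: joints at [-1.549, 0.181, 1.607, -0, 1.354, -0.206], TCP at [0.13, -0.56, 0.21] pointing down, gripper open.
Joint ranges: [-2.99, 2.99], [-0.89, 2.07], [0.3, 2.58], [-1.14, 4.28], [0, 2.63], [-3.12, 3.12]. Speed limits (rad/s): [2.57, 2.57, 3.01, 3.14, 3.14, 3.14].

### API

Orientations are given as a unit quaternion [w, x, y, z].
In Python, from bench import ctrl gives the robot as it stands.
- The arm moves only by the tool step_arm, never from a script. Its argument "motion" is a list of rows, each a list of 7 numbers: the shift along the tool's x, y, z in mm, then the turn, a rotation vector about the tool's x, y, z in degrees, then the closure in counts, from 0 (fully open) to 255 (shut). In form: [[tx, ty, tz, rx, ry, rz, hand], ...]. A call has 1 to 10 rows; each row is the pose to reach, as a shift and turn from the pose commanded when the call began, along the tool's axes at that moment; what a row does not reach only later rows make up. A row lasts 1/8 s, in which the tool goes at most 62.5 mm and 10.7 degrees, less where a joint would pass 70% of its speed; a pose out of reach is approached as far as the arm can. A call with a gripper value outside its range is refused whole. The fingers move at their own pace and stop on an object; the grip force is fixed at half the most. Time passes only in rows, so rows that repeat a pose let the fingers close. It gives the time, the measured TCP pose, the force and the opening at its end, in the units of the state.
- ctrl.get_obs(): the state, without advancing time (a new reading comes with each control period).
- ctrl.camera(name): name is "scene" or "top" or "wrist"; returns (picture, depth): 420x560x3 uint8, red, green, blue; 420x560 float32, m along the optical axis (not along the pixel's ray), 0 where there is no reading.
- ctrl.camera_info(name): a dict with "fx", "fy", "cx", "cy" (pixels), "T" (4x4, takes a point from camera to world coordinates); the wrist camera has in their place "hand_eye" (4x4, takes a point from camera to tool coordinates, whose origin is the TCP and whose axes are the tool frame's). Camera axes: x right, y down, z forward; pixel columns grow to the right and rows downward; lengths in m; the calibration is good to about 2 mm. A picture is of the moment at which its call begins: read the wrist's pose just before it. camera_info takes no time and is no camera call.
- ctrl.hand_in(): hands the job in, once; it reports no verdict.
The state is a dict: "time_s": time; "q": joint angles; "dq": joint speeds; "joint_efforts": joint torques, N m; "eef_pos": TCP position; "eef_rot": TCP orientation; "wrist_force": force on the tool from outside, world axes, zero at the start; "torque": the same for the moment, N m; "opening": opening from 0.0 (shut) to 1.0 (fully open).
Only numpy, scipy, OpenCV 4.12 (cv2) and the standard library are available. Lean on these libraries where they do the work, as an engineer would, in place of code of your own. Each camera call takes 0.05 s, during which the arm holds its last target. There are 200 camera calls.

### The job

Push the sash of the bench shield up from under its lip to the working-height mark, on until it comes up against its spring buffer, and let it settle back so that the catch holds it by itself; push with less than 12 N and never let the sash drop. Then pull the sample tray by its knob out to its stop from under the raised sash, with the bottle and both vials upright in their sockets and not touching the sash. Leave everything else where it stands.

Things in the scene. Friction and masses are not known exactly. Their poses are not given: they have to be found in the camera images.
- shield: Aluminium bench shield, fixed: base 200 mm wide, two posts 172 mm apart, grey header 292 to 352 mm high. Origin on the bench under the middle of the sash plane; x to its back, y left, z up; its front (-x) faces the robot's left and towards it. The catch stands 20 mm out from the right post, about level with the mark. A fume hood surrounds it: its own open sash ends 0.69 m above the bench's front edge, its left wall is at y 0.2.
- sash (a joint): Upward slide of the clear sash, m: 0 shut (its stop, lip underside 62 mm above the bench), up to 0.125. Its counterweights carry only part of its weight: a steady 2 to 5 N upward raises it; let go anywhere off the catch it falls shut. Riding over the spring bolt of the catch takes 1 to 4 N more for some 8 mm; the spring buffer starts 3 to 4 mm above the rest height and adds 3 N per mm.
- sash_lip (a point): Middle of the lower front edge of the sash's finger lip, an aluminium ledge 140 mm wide (along the shield's y), 6 mm thick, standing 21 mm out in front of the sash rail; it may be pushed up anywhere along it. The point is 26 mm in front of the sash plane. Fingers sloped 35 to 45 degrees fit under it: below it is free space down to the base plate and the tray's tongue (top 14 mm above the bench); the bottle stands 34 mm behind its edge.
- mark: White plate 20x30 mm on the front of the left post with a black line and arrow; origin on the line, 145 to 158 mm above the bench. It shows about where the lip's underside stands when the sash rests on its catch. The true rest height is within 13 mm above or below the line, differs each time and is not measured.
- tray (a joint): Slide of the white sample tray to the front (the shield's -x), m: 0 inside, 0.070 at its stop. It takes about 2 N to pull.
- tray_knob (a point): Top centre of the tray's round black pull knob, 18 mm in diameter, 28 mm high, upright on a 20 mm wide tongue that sticks out to the front in the middle, under the sash. With the tray in, the knob is 86 mm in front of the sash plane and its top 42 mm above the bench.
- bottle: Clear screw-cap bottle with blue cap, 56 mm in diameter, 106 mm tall, 0.22 kg, in the tray's middle socket, 12 mm deep. Origin at the middle of its base, 16 mm above the bench; z is its axis. Its top is at 122 mm, so it passes under the sash only when that is up.
- vial_left: Glass vial with blue cap, 19 mm in diameter, 52 mm tall, in the tray's left socket, 12 mm deep. Origin at the middle of its base, 16 mm above the bench; z is its axis.
- vial_right: Glass vial with white cap, 19 mm in diameter, 52 mm tall, in the tray's right socket, 12 mm deep. Origin at the middle of its base, 16 mm above the bench; z is its axis.
- beaker: Bystander: clear beaker, 51 mm in diameter, 66 mm tall; origin at the middle of its base.
- timer: Bystander: white timer lying on its back, 62x62x18 mm; origin at the middle of its underside.
- tape: Bystander: tan roll of tape lying flat, 66 mm in diameter, 19 mm high; origin at the middle of its underside.
- septa_box: Bystander: small carton, 42x58x24 mm; origin at the middle of its underside.
- ball_valve: Bystander: steel ball valve with a yellow lever, 24x87x41 mm; origin at the middle of its underside.

How it is judged:
On the way, in this order (a step that is already met when the one before it is completed fails the run):
1. the sash rests on its catch at the mark, untouched (z of sash_lip in the frame of mark between -0.016 and 0.016 m and contact force between each of the fingers, the arm and sash below 0.2 N and velocity of joint sash between -0.01 and 0.01 m/s), for 0.5 s.
2. the tray is drawn out to its stop (value of joint tray above 0.066 m), for 0.2 s.
At the end, for the whole second after the job is handed in: The sash stands still with its lip within 16 mm of the mark's line, held by the catch; the tray is out to its stop (joint over 0.066 m); the bottle and both vials stand in their sockets (base 12 to 20 mm above the bench, tilted under 0.15 rad), at rest (z of sash_lip in the frame of mark between -0.016 and 0.016 m and velocity of joint sash between -0.01 and 0.01 m/s and value of joint tray above 0.066 m and linear speed of bottle below 0.02 m/s and angle between each of bottle, vial_left, vial_right's own z axis and vertical below 0.15 rad and height (world z) of bottle between 0.012 and 0.02 m and height (world z) of vial_left between 0.012 and 0.02 m and height (world z) of vial_right between 0.012 and 0.02 m); the robot touches nothing.
It fails at once if the sash is pushed with more than 12 N (contact force between any of the fingers, the arm and sash above 12 N).
It fails at once if the sash is let drop (falls faster than 0.25 m/s) (velocity of joint sash below -0.25 m/s).
It fails at once if the bottle or a vial is pulled against the sash (more than 1 N) (contact force between any of bottle, vial_left, vial_right and sash above 1 N).
It fails at once if the bottle or a vial tips over (angle between any of bottle, vial_left, vial_right's own z axis and vertical above 0.5 rad).
It fails at once if a bystander is moved by more than 20 mm (distance of any of beaker, timer, tape, septa_box, ball_valve from where it was at the start of the episode above 0.02 m).
It also fails if it takes over 61 s, if anything falls off the work surface, if the arm or the gripper's body presses on something with over 40 N, if the wrist force passes 120 N, or if a joint passes its speed limit or range.

## Working session

There is one attempt and no reset: what is moved stays moved. The work goes in short steps, Python scripts to look and compute and a tool call to move; the robot and the scene stay as the last step left them, time stands still between calls to the robot, and variables do not carry over. Pictures are saved under pics/ and viewed, about 8 in all and at most 12, crops included, and the job is handed in when it is done.

Besides the shell and the picture viewer there is one more tool, called after "Request:" as a command line: name --pt "numbers of a row" for each row, then --argument value for the rest. step_arm: Moves the arm, as the interface text tells. Its arguments: {"type":"object","properties":{"motion":{"type":"array","items":{"type":"array","items":{"type":"number"}}}},"required":["motion"]}

```bash
mkdir -p pics; ls
python3 - <<'E'
from bench import ctrl
import cv2,numpy as np
print(ctrl.get_obs())
for n in ("scene","top"):
    p,d=ctrl.camera(n); i=ctrl.camera_info(n); print(n,i)
    np.savez(f"pics/{n}0.npz",p=p,d=d)
    cv2.imwrite(f"pics/{n}0.png",p[:,:,::-1])
print(ctrl.camera_info("wrist"))
E
```

```text
pics
{'time_s': 0.0, 'q': array([-1.54931073e+00,  1.81577826e-01,  1.60798864e+00, -5.60041739e-06,
        1.35379244e+00, -2.06325293e-01]), 'dq': array([ 9.27404701e-04,  6.81136117e-04,  6.26563623e-04, -7.20372328e-04,
       -1.58852098e-04,  9.30706624e-05]), 'joint_efforts': array([ 9.11456609e-04, -4.44866538e+01, -3.51336086e+01, -3.64015168e-04,
        9.00948158e-03, -1.41830074e-05]), 'eef_pos': array([ 0.12984946, -0.55955061,  0.20917286]), 'eef_rot': array([ 0.07974767,  0.70257996,  0.08099163, -0.70246855]), 'wrist_force': array([ 0.56997546, -0.44016143,  0.34070409]), 'torque': array([-0.02088474,  0.00771253,  0.02153724]), 'opening': 0.9997738836582921}
scene {'fx': 486.6507870081275, 'fy': 486.6507870081275, 'cx': 286.89798840651406, 'cy': 209.35305882505173, 'T': array([[-0.84747013, -0.30118295,  0.43713066,  0.08434752],
       [-0.53057837,  0.45458494, -0.71542933,  0.54412941],
       [ 0.0167621 , -0.83823706, -0.54504832,  0.64904594],
       [ 0.        ,  0.        ,  0.        ,  1.        ]])}
top {'fx': 486.20701162620344, 'fy': 486.20701162620344, 'cx': 280.1958956439815, 'cy': 215.38923328416612, 'T': array([[-0.07602796, -0.89247534,  0.44464313, -0.04360373],
       [-0.99703287,  0.06265576, -0.04471822, -0.0890607 ],
       [ 0.01205046, -0.44672365, -0.89459084,  1.25196831],
       [ 0.        ,  0.        ,  0.        ,  1.        ]])}
{'fx': 338.02791354191027, 'fy': 338.02791354191027, 'cx': 272.2156864637365, 'cy': 212.76451645365657, 'hand_eye': array([[-3.91526322e-04, -3.24996493e-01,  9.45715140e-01,
        -1.64374106e-01],
       [ 9.99999708e-01,  4.92748670e-04,  5.83334003e-04,
        -4.07045494e-04],
       [-6.55581383e-04,  9.45715093e-01,  3.24996205e-01,
        -8.47484066e-02],
       [ 0.00000000e+00,  0.00000000e+00,  0.00000000e+00,
         1.00000000e+00]])}
```

View pics/scene0.png

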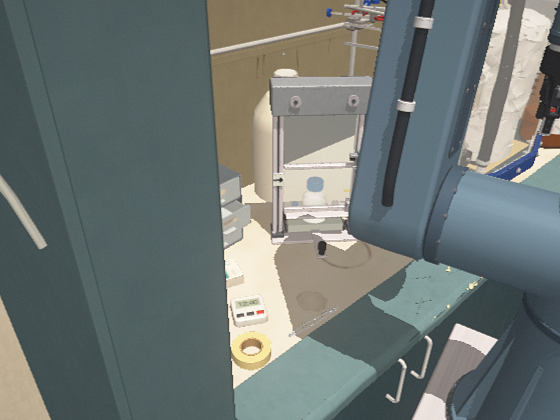

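View pics/top0.png

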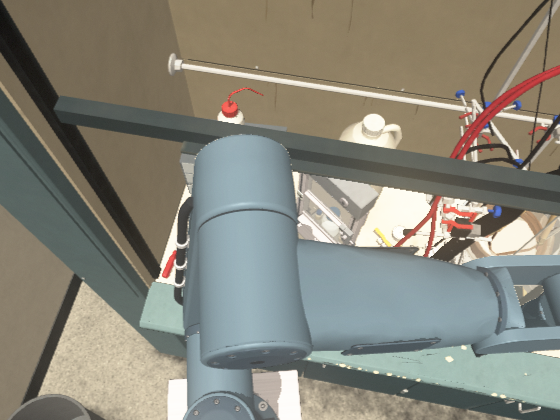

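The scene picture shows the shield at about cols 270–370, rows 75–245. The mark is near (281,180) and the knob near (321,243), and the arm hides the right post. The top view is mostly blocked by the arm. I'll zoom in next.

```bash
cat > h.py <<'E'
import numpy as np
from bench import ctrl
def pts(d,i,T=None):
    T=i["T"] if T is None else T
    v,u=np.mgrid[:420,:560]
    P=np.stack([(u-i["cx"])/i["fx"]*d,(v-i["cy"])/i["fy"]*d,d],-1)
    return P@T[:3,:3].T+T[:3,3]
E
python3 - <<'E'
from h import *
import cv2
z=np.load("pics/scene0.npz");p,d=z["p"],z["d"];i=ctrl.camera_info("scene")
P=pts(d,i); np.set_printoptions(precision=3,suppress=True)
# bench-level check & header front face fit
for uv in [(280,180),(282,182),(321,241),(322,246),(275,236),(250,310),(252,345),(290,290)]: print(uv,P[uv[1],uv[0]])
m=(P[...,2]>.295)&(P[...,2]<.35); m[:, :268]=0; m[:,365:]=0; m[:72]=0;m[118:]=0
Q=P[m&(d>0)]
c=np.median(Q,0); print(len(Q),c)
Q=Q[np.linalg.norm(Q-c,axis=1)<.15]
# vertical plane RANSAC
best=0;r=np.random.default_rng(0)
for _ in range(500):
    a,b=Q[r.integers(len(Q),size=2)][:,:2]; t=b-a
    if np.linalg.norm(t)<.05: continue
    n=np.array([-t[1],t[0]])/np.linalg.norm(t); k=abs((Q[:,:2]-a)@n)<.003
    if k.sum()>best: best=k.sum();K=k
R=Q[K]; c=R[:,:2].mean(0); _,_,V=np.linalg.svd(R[:,:2]-c); n=V[1]; t=V[0]
s=(R[:,:2]-c)@t
print("header front",best,c,"t",t,"ang",np.degrees(np.arctan2(t[1],t[0])),"ends",c+t*s.min(),c+t*s.max(),R[:,2].min(),R[:,2].max())
cv2.imwrite("pics/crop0.png",cv2.resize(p[60:265,215:375,::-1],None,fx=3.6,fy=2.9,interpolation=cv2.INTER_CUBIC)[:600])
E
```

```text
(280, 180) [ 0.556 -0.198  0.15 ]
(282, 182) [ 0.554 -0.202  0.144]
(321, 241) [ 0.448 -0.19   0.042]
(322, 246) [ 0.44  -0.179  0.039]
(275, 236) [ 0.559 -0.185  0.013]
(250, 310) [0.47  0.034 0.017]
(252, 345) [0.427 0.089 0.004]
(290, 290) [ 0.446 -0.066  0.001]
2814 [ 0.503 -0.236  0.322]
header front 2341 [ 0.498 -0.235] t [-0.793 -0.609] ang -142.49735300133642 ends [ 0.567 -0.182] [ 0.425 -0.292] 0.2950184772219163 0.34999681543072814
```

View pics/crop0.png

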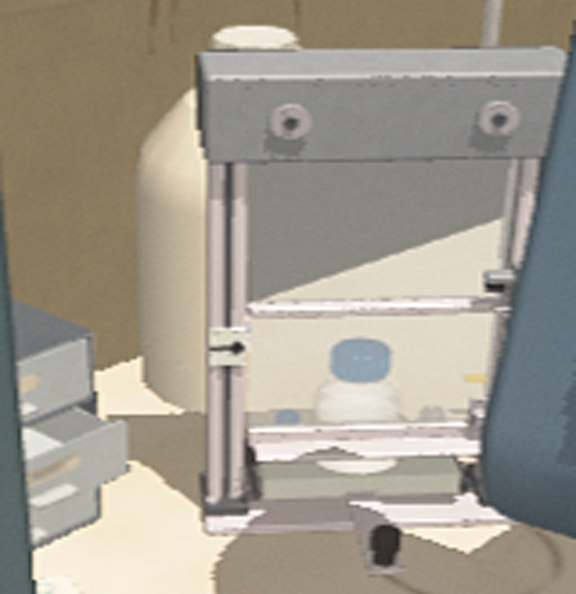

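The crop shows the mark at about (281,180) and the lip at rows 206–215, with the tray's tongue and knob at (321,243). The left end of the header and the left post are clear. I'll now fix the shield frame and list what stands on the bench.

```bash
cat >> h.py <<'E'
from scipy.spatial.transform import Rotation as Ro
A=np.radians(-52.5); XS=np.array([np.cos(A),np.sin(A),0]); YS=np.array([-XS[1],XS[0],0]); ZS=np.array([0,0,1.])
O=np.array([.497,-.254,0])
B=np.stack([XS,YS,ZS],1)
def w2s(p): return (np.asarray(p)-O)@B
def s2w(p): return O+B@np.asarray(p)
def tool(slope):
    s,c=np.sin(np.radians(slope)),np.cos(np.radians(slope))
    x=c*XS-s*ZS; z=-s*XS-c*ZS; return np.stack([x,np.cross(z,x),z],1)
def cur():
    o=ctrl.get_obs(); q=o["eef_rot"]; return o,o["eef_pos"],Ro.from_quat([q[1],q[2],q[3],q[0]]).as_matrix()
def go(p,R,p0=None,R0=None):
    if p0 is None: _,p0,R0=cur()
    print("shift mm",(R0.T@(p-p0)*1e3).round(1),"turn deg",np.degrees(Ro.from_matrix(R0.T@R).as_rotvec()).round(1))
E
python3 - <<'E'
from h import *
import cv2
np.set_printoptions(precision=3,suppress=True)
z=np.load("pics/scene0.npz");p,d=z["p"],z["d"];i=ctrl.camera_info("scene")
P=pts(d,i);S=(P-O)@B
# knob: dark pixels
k=np.zeros(d.shape,bool);k[236:258,312:332]=1
k&=(p.max(2)<60)&(P[...,2]>.03)
print("knob pts",k.sum(),P[k].min(0),P[k].max(0),"top",P[k&(P[...,2]>.038)].mean(0))
hd=(abs(S[...,1])<.12)&(P[...,2]>.3)&(P[...,2]<.345)&(S[...,0]<.0)&(S[...,0]>-.05)
print("hdr x",np.median(S[hd][:,0]),"yrange",S[hd][:,1].min(),S[hd][:,1].max())
mk=np.zeros(d.shape,bool);mk[172:190,274:286]=1
print("mark region S",np.median(S[mk],0))
v,u=np.where(mk&(p.max(2)<90)); print("dark px rows",sorted(zip(v,u))[:12], [S[a,b].round(3) for a,b in list(zip(v,u))[:6]])
lp=(abs(S[...,0]+.026)<.008)&(S[...,2]>.05)&(S[...,2]<.085)&(abs(S[...,1])<.07)
print("lip",lp.sum(),S[lp].mean(0),S[lp].min(0),S[lp].max(0))
m=((P[...,2]>.008)&(P[...,2]<.12)&(P[...,0]>.2)&(P[...,0]<.9)&(P[...,1]<.19)&(d>0)).astype(np.uint8)
n,l,st,c=cv2.connectedComponentsWithStats(m)
for j in range(1,n):
    if st[j,4]>25: q=P[l==j]; print(st[j],q.min(0),q.max(0))
_,p0,R0=cur()
print("wp1");go(np.array([.25,-.25,.25]),R0)
print("pre40");go(s2w([-.11,.0,.14]),tool(40),np.array([.25,-.25,.25]),R0)
print(s2w([-.11,.0,.14]))
E
```

```text
knob pts 55 [ 0.084 -0.19   0.03 ] [0.448 0.544 0.649] top [ 0.43 -0.16  0.06]
hdr x -0.01444777672732646 yrange -0.08602247920954828 0.09978732884640039
mark region S [-0.006  0.082  0.145]
dark px rows [(np.int64(178), np.int64(280)), (np.int64(179), np.int64(279)), (np.int64(179), np.int64(280)), (np.int64(179), np.int64(281)), (np.int64(180), np.int64(274)), (np.int64(180), np.int64(275)), (np.int64(180), np.int64(279)), (np.int64(180), np.int64(280)), (np.int64(180), np.int64(281)), (np.int64(181), np.int64(280)), (np.int64(186), np.int64(278)), (np.int64(187), np.int64(278))] [array([-0.007,  0.081,  0.154]), array([-0.007,  0.083,  0.151]), array([-0.007,  0.081,  0.151]), array([-0.008,  0.079,  0.152]), array([-0.009,  0.093,  0.15 ]), array([-0.008,  0.091,  0.15 ])]
lip 251 [-0.024  0.004  0.067] [-0.031 -0.065  0.061] [-0.018  0.069  0.07 ]
[ 457  142   53   36 1012] [ 0.2   -0.746  0.038] [ 0.289 -0.59   0.12 ]
[ 218  145  134  113 5219] [ 0.423 -0.353  0.008] [ 0.765 -0.172  0.12 ]
[ 221  193   30   55 1067] [ 0.592 -0.157  0.008] [ 0.684 -0.061  0.12 ]
[225 258  19  28 373] [ 0.533 -0.061  0.008] [ 0.589 -0.002  0.027]
[  233   259   218   161 11018] [ 0.2   -0.298  0.008] [0.395 0.19  0.02 ]
[230 295  37  30 874] [ 0.438 -0.007  0.008] [0.517 0.07  0.021]
[231 332  40  36 990] [0.386 0.068 0.008] [0.452 0.137 0.022]
wp1
shift mm [ -40.2 -274.5 -187. ] turn deg [0. 0. 0.]
pre40
shift mm [ 110.1  -40.3 -194.2] turn deg [61.1 44.3 28.6]
[ 0.43  -0.167  0.14 ]
```

Request:
step_arm --pt "-40 -60 -40 0 0 0 255" --pt "-40 -120 -80 0 0 0 255" --pt "-40 -180 -120 0 0 0 255" --pt "-40 -230 -155 0 0 0 255" --pt "-40 -275 -187 0 0 0 255" --pt "-40 -275 -187 0 0 0 255"

```text
time_s: 0.85
eef_pos: [0.2505, -0.2473, 0.2498]
eef_rot: [0.081, 0.703, 0.081, -0.702]
wrist_force: [0.1, -1.1, 0.6]
opening: -0.002
```

Run:
```python
from h import *
o,p,R=cur();print(p,o["q"],o["time_s"]);go(s2w([-.13,.0,.17]),tool(40))
```

```text
[ 0.25046891 -0.24727667  0.24977146] [-1.12070883e+00 -4.09873294e-01  2.05887245e+00  4.36966262e-04
  1.49263202e+00  2.20231592e-01] 0.85
shift mm [  79.9  -55.7 -184.9] turn deg [61.3 44.3 28.6]
```

Request:
step_arm --pt "10 -7 -23 7.6 5.5 3.6 255" --pt "20 -14 -46 15.3 11 7.1 255" --pt "30 -21 -69 23 16.6 10.7 255" --pt "40 -28 -92 30.6 22.1 14.3 255" --pt "50 -35 -115 38.3 27.7 17.9 255" --pt "60 -42 -138 46 33.2 21.4 255" --pt "70 -49 -162 53.6 38.8 25 255" --pt "80 -55.7 -185 61.3 44.3 28.6 255" --pt "80 -55.7 -185 61.3 44.3 28.6 255" --pt "80 -55.7 -185 61.3 44.3 28.6 255"

```text
time_s: 2.1
eef_pos: [0.3922, -0.1723, 0.1704]
eef_rot: [-0.129, 0.826, -0.401, -0.375]
wrist_force: [-1.2, -1.0, -0.6]
opening: 0.001
```

Run:
```python
from h import *
import cv2
np.set_printoptions(precision=3,suppress=True)
o,p,R=cur();print(p,w2s(p),o["q"],o["time_s"],o["wrist_force"]);go(s2w([-.13,.0,.17]),tool(40))
pic,d=ctrl.camera("wrist");np.savez("pics/w1.npz",p=pic,d=d,pos=p,R=R);cv2.imwrite("pics/w1.png",pic[:,:,::-1])
```

```text
[ 0.392 -0.172  0.17 ] [-0.129 -0.033  0.17 ] [-0.397 -0.498  2.476 -0.706  0.603  2.482] 2.1 [-1.242 -1.029 -0.593]
shift mm [ -1.7 -33.3  -2. ] turn deg [ 5.6  6.4 -1.3]
```

View pics/w1.png

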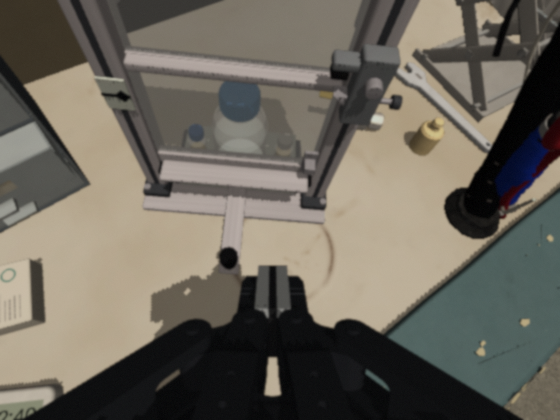

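The wrist view shows the mark at (115,95), the lip's front edge near row 185 at cols 160–305, the catch at (365,85) on the right post and the knob at (228,258). There is no bystander in the work path. I'll check the measurements against this nearer view.

Run:
```python
from h import *
import cv2
np.set_printoptions(precision=3,suppress=True)
z=np.load("pics/w1.npz");i=ctrl.camera_info("wrist");T=np.eye(4);T[:3,:3]=z["R"];T[:3,3]=z["pos"]
P=pts(z["d"],i,T@i["hand_eye"]);S=(P-O)@B
for n,(u,v) in dict(knob=(228,254),lipL=(170,182),lipM=(235,186),lipR=(300,190),lipfL=(165,170),mark=(115,95),catch=(365,95),catchtip=(340,85),railL=(145,62),bench=(200,235),basefront=(230,212)).items():
    print(n,S[v,u],np.median(S[v-1:v+2,u-1:u+2].reshape(-1,3),0))
k=(z["p"].max(2)<50)&(S[...,2]>.037)&(S[...,2]<.05)&(abs(S[...,0]+.086)<.03)&(abs(S[...,1])<.03)
print("knobtop",k.sum(),S[k].mean(0),S[k].min(0),S[k].max(0))
lp=(abs(S[...,0]+.022)<.015)&(S[...,2]>.055)&(S[...,2]<.08)&(abs(S[...,1])<.09)
print("lip",lp.sum(),S[lp].min(0),S[lp].max(0))
hd=(abs(S[...,1])<.12)&(S[...,2]>.1)&(abs(S[...,0])<.05);print("cl",np.percentile(S[hd][:,0],[1,5,50,95]))
c=(S[...,1]<-.04)&(S[...,1]>-.13)&(S[...,0]<-.014)&(S[...,0]>-.06)&(S[...,2]>.1)
print("catch",S[c].min(0),S[c].max(0))
go(s2w([-.13,.0,.14]),tool(40))
```

```text
knob [-0.086 -0.     0.042] [-0.087 -0.     0.043]
lipL [-0.002  0.073  0.017] [-0.002  0.073  0.017]
lipM [-0.027 -0.001  0.067] [-0.026 -0.     0.065]
lipR [-0.026 -0.063  0.067] [-0.026 -0.063  0.067]
lipfL [-0.018  0.065  0.069] [-0.018  0.065  0.069]
mark [-0.009  0.086  0.152] [-0.008  0.086  0.152]
catch [-0.027 -0.082  0.195] [-0.027 -0.083  0.195]
catchtip [-0.006 -0.071  0.18 ] [-0.006 -0.071  0.181]
railL [-0.003  0.058  0.18 ] [-0.004  0.058  0.18 ]
bench [-0.054  0.035  0.001] [-0.055  0.035  0.001]
basefront [-0.031  0.004  0.014] [-0.031  0.004  0.015]
knobtop 243 [-0.089 -0.     0.042] [-0.096 -0.008  0.037] [-0.081  0.008  0.044]
lip 2977 [-0.028 -0.075  0.056] [-0.007  0.074  0.08 ]
cl [-0.021 -0.019 -0.003  0.009]
catch [-0.029 -0.113  0.159] [-0.014 -0.059  0.216]
shift mm [ 19.6 -35.4  17.5] turn deg [ 5.2  6.4 -1.4]
```

Run:
```python
from h import *
go(s2w([-.09,.015,.097]),tool(40))
```

```text
shift mm [ 77.9 -52.1  16.8] turn deg [ 5.2  6.4 -1.4]
```

Request:
step_arm --pt "0 -20 0 3 3 -1 255" --pt "0 -40 5 5.2 6.4 -1.4 255" --pt "20 -52 10 5.2 6.4 -1.4 255" --pt "50 -52 16.8 5.2 6.4 -1.4 255" --pt "78 -52 16.8 5.2 6.4 -1.4 255" --pt "78 -52 16.8 5.2 6.4 -1.4 255" --pt "78 -52 16.8 5.2 6.4 -1.4 255"

```text
time_s: 3.02
eef_pos: [0.4472, -0.1646, 0.1326]
eef_rot: [-0.165, 0.833, -0.411, -0.331]
wrist_force: [0.2, 1.0, -0.6]
opening: -0.001
```

```bash
cat >> h.py <<'E'
def st():
    o,p,R=cur(); s=-R[2,0]; print("S",w2s(p).round(4),"slope",np.degrees(np.arcsin(s)).round(2),"F",o["wrist_force"].round(2),"q",o["q"].round(2),"t",o["time_s"])
E
python3 - <<'E'
from h import *
st()
print("pre");go(s2w([-.09,.015,.097]),tool(40))
print("under");go(s2w([-.021,.015,.0386]),tool(40))
E
```

```text
S [-0.1012  0.0149  0.1326] slope 43.4 F [ 0.19  0.98 -0.55] q [-0.3  -0.2   2.41 -1.14  0.48  3.12] t 3.025
pre
shift mm [32.6 -0.  18.1] turn deg [-0.2  3.4  0. ]
under
shift mm [122.8  -0.   13.2] turn deg [-0.2  3.4  0. ]
```

```bash
cat > kin.py <<'E'
import numpy as np
from scipy.spatial.transform import Rotation as Ro
from scipy.optimize import least_squares
def rz(a): return Ro.from_euler('z',a).as_matrix()
def ry(a): return Ro.from_euler('y',a).as_matrix()
D=[([-1.549,.1816,1.608,0,1.3538,-.2063],[.12985,-.55955,.20917],[.07975,.70258,.08099,-.70247]),
([-1.12070883,-.409873,2.058872,.000437,1.492632,.220232],[.25046891,-.24727667,.24977146],[.081,.703,.081,-.702]),
([-.397,-.498,2.476,-.706,.603,2.482],[.3922,-.1723,.1704],[-.129,.826,-.401,-.375])]
import bench
o=bench.ctrl.get_obs(); D.append((o["q"],o["eef_pos"],o["eef_rot"]))
Rq=lambda q:Ro.from_quat([q[1],q[2],q[3],q[0]]).as_matrix()
sg=None
def chain(q,s4,s6):
    A=rz(q[0]); U=A@ry(q[1]); F=A@ry(q[1]+q[2]); W=F@rz(s4*q[3]); H=W@ry(q[4]); T=H@rz(s6*q[5]); return A,U,F,W,H,T
best=None
for s4 in(1,-1):
  for s6 in(1,-1):
    M=[chain(q,s4,s6)[5].T@Rq(r) for q,p,r in D]
    e=max(Ro.from_matrix(M[0].T@m).magnitude() for m in M)
    if best is None or e<best[0]: best=(e,s4,s6,Ro.from_matrix(np.sum(M,0)).as_matrix() if 0 else M[3])
_,s4,s6,C=best
def fk(q,x):
    A,U,F,W,H,T=chain(q,s4,s6)
    p=A@[x[0],x[1],x[2]]+U@[0,0,x[3]]+F@[x[4],0,x[5]]+W@[0,x[6],0]+H@[x[7],0,x[8]]
    return p,T@C
f=lambda x:np.concatenate([fk(q,x)[0]-p for q,p,r in D]+[1e-3*(x-x0)])
x0=np.array([0,.1,.3,.4,0,.35,0,0,.25])
X=least_squares(f,x0).x
if __name__=="__main__":
    np.set_printoptions(precision=4,suppress=True)
    print(best,X,[(fk(q,X)[0]-p).round(4) for q,p,r in D])
E
python3 kin.py
```

```text
(0.0010359878012939508, 1, 1, array([[ 0., -1., -0.],
       [-0., -0., -1.],
       [ 1.,  0., -0.]])) [ 0.0004  0.1175  0.3128  0.4381  0.0851  0.5139  0.0002 -0.0002  0.3399] [array([0.0001, 0.    , 0.    ]), array([-0.0001, -0.    , -0.    ]), array([-0., -0.,  0.]), array([ 0.,  0., -0.])]
```

```bash
cat >> kin.py <<'E'
LO=np.array([-2.99,-.89,.3,-1.14,0,-3.12])+.01; HI=np.array([2.99,2.07,2.58,4.28,2.63,3.12])-.01
def ik(p,R,q0,lim=True):
    def g(q):
        a,b=fk(q,X); return np.r_[(a-p)*5,Ro.from_matrix(R.T@b).as_rotvec()]
    r=least_squares(g,np.clip(q0,LO+1e-3,HI-1e-3),bounds=(LO,HI) if lim else (-np.inf,np.inf),xtol=1e-10)
    return r.x,np.linalg.norm(r.fun)
E
cat > srch.py <<'E'
from h import *
from kin import *
def toolR(slope,yaw,roll):
    return Ro.from_rotvec([0,0,np.radians(yaw)]).as_matrix()@tool(slope)@Ro.from_rotvec([np.radians(roll),0,0]).as_matrix()
if __name__=="__main__":
  q0=ctrl.get_obs()["q"]
  for roll in (0,180):
   for ys in (-.03,.015,.05):
    for sl in (36,40,45):
     for yaw in (-10,0,10,20):
      R=toolR(sl,yaw,roll); out=[]; q=q0.copy()
      if roll: q[5]-=np.pi
      for z in (.0386,.08,.135):
        s=np.array([-.021,ys,z]); q,e=ik(s2w(s),R,q); out.append((round(e,3)))
      qq=np.minimum(q-LO,HI-q)
      if max(out)<.02: print(roll,ys,sl,yaw,out,q.round(2))
E
python3 srch.py
python3 - <<'E'
from srch import *
q0=ctrl.get_obs()["q"]
for sl,yaw,ys in ((40,0,.015),(45,0,.015),(45,15,.015),(45,30,.015),(45,30,.05),(40,40,.015)):
  q=q0
  for z in (.0386,.09,.14):
    q,e=ik(s2w([-.021,ys,z]),toolR(sl,yaw,0),q,False); print(sl,yaw,ys,z,round(e,3),q.round(2))
# flipped-elbow-ish / other wrist branch with limits, multistart
r=np.random.default_rng(1);res=[]
for roll in (0,90,180,-90):
  for k in range(12):
    q,e=ik(s2w([-.021,.015,.09]),toolR(42,0,roll),r.uniform(LO,HI)); res.append((round(e,3),roll,q.round(2)))
res.sort(key=lambda t:t[0])
for t in res[:8]: print(t)
E
```

```text
40 0 0.015 0.0386 0.0 [-0.42  0.26  2.31 -2.12  0.44  4.07]
40 0 0.015 0.09 0.0 [-0.42  0.09  2.33 -1.78  0.38  3.7 ]
40 0 0.015 0.14 0.0 [-0.42 -0.06  2.32 -1.38  0.38  3.27]
45 0 0.015 0.0386 0.0 [-0.45  0.21  2.29 -1.82  0.34  3.75]
45 0 0.015 0.09 0.0 [-0.45  0.05  2.29 -1.37  0.33  3.27]
45 0 0.015 0.14 0.0 [-0.45 -0.08  2.28 -1.    0.39  2.88]
45 15 0.015 0.0386 0.0 [-0.64  0.14  2.38  0.05 -0.16  1.53]
45 15 0.015 0.09 0.0 [-0.64 -0.03  2.38 -0.63  0.01  2.21]
45 15 0.015 0.14 0.0 [-0.64 -0.18  2.36 -0.04  0.18  1.62]
45 30 0.015 0.0386 0.0 [-0.86  0.13  2.4  -1.24 -0.34  2.46]
45 30 0.015 0.09 0.0 [-0.86 -0.06  2.4  -1.77 -0.33  3.02]
45 30 0.015 0.14 0.0 [-0.86 -0.22  2.39 -2.19 -0.4   3.46]
45 30 0.05 0.0386 0.0 [-0.74  0.16  2.36 -1.09 -0.27  2.39]
45 30 0.05 0.09 0.0 [-0.74 -0.02  2.36 -1.73 -0.24  3.06]
45 30 0.05 0.14 0.0 [-0.74 -0.16  2.35  0.88  0.31  0.47]
40 40 0.015 0.0386 0.0 [-1.03  0.19  2.41 -1.34 -0.6   2.27]
40 40 0.015 0.09 0.0 [-1.03 -0.01  2.43 -1.62 -0.59  2.61]
40 40 0.015 0.14 0.0 [-1.03 -0.18  2.42 -1.88 -0.62  2.92]
(np.float64(0.069), 0, array([-0.47,  0.08,  2.36,  4.27,  0.33, -2.38]))
(np.float64(0.069), 0, array([-0.47,  0.08,  2.36,  4.27,  0.33, -2.38]))
(np.float64(0.069), 0, array([-0.47,  0.08,  2.36,  4.27,  0.33, -2.38]))
(np.float64(0.069), 0, array([-0.47,  0.08,  2.36,  4.27,  0.33, -2.38]))
(np.float64(0.069), 90, array([-0.47,  0.08,  2.36,  4.27,  0.33, -0.81]))
(np.float64(0.069), 180, array([-0.47,  0.08,  2.36,  4.27,  0.33,  0.76]))
(np.float64(0.069), 180, array([-0.47,  0.08,  2.36,  4.27,  0.33,  0.76]))
(np.float64(0.069), 180, array([-0.47,  0.08,  2.36,  4.27,  0.33,  0.76]))
```

Run:
```python
from srch import *
for ys in (.03,.05):
 for sl in (36,40,44):
  for yaw in (15,20,25,30):
   q=np.array([-.8,.1,2.38,1.9,.4,-.6]);out=[]
   for z in (.0386,.065,.09,.115,.14):
    q,e=ik(s2w([-.021,ys,z]),toolR(sl,yaw,0),q); out.append((e,q))
   print(ys,sl,yaw,"err",round(max(o[0] for o in out),3),[o[1][3:].round(2).tolist() for o in out[::2]],out[0][1][:3].round(2),out[-1][1][:3].round(2))
```

```text
0.03 36 15 err 0.0 [[3.26, 0.48, -1.64], [3.33, 0.29, -1.71], [3.63, 0.12, -2.01]] [-0.59  0.26  2.41] [-0.59 -0.13  2.43]
0.03 36 20 err 0.0 [[2.95, 0.49, -1.47], [2.84, 0.3, -1.35], [2.41, 0.13, -0.91]] [-0.68  0.25  2.43] [-0.68 -0.15  2.45]
0.03 36 25 err 0.0 [[2.66, 0.52, -1.32], [2.42, 0.36, -1.06], [1.89, 0.24, -0.5]] [-0.77  0.24  2.45] [-0.77 -0.17  2.47]
0.03 36 30 err 0.0 [[2.4, 0.57, -1.2], [2.12, 0.44, -0.88], [1.68, 0.37, -0.4]] [-0.86  0.24  2.45] [-0.86 -0.18  2.47]
0.03 40 15 err 0.022 [[3.29, 0.33, -1.67], [3.46, 0.16, -1.84], [4.27, 0.03, -2.67]] [-0.59  0.21  2.39] [-0.6  -0.14  2.41]
0.03 40 20 err 0.0 [[2.9, 0.34, -1.41], [2.65, 0.17, -1.15], [1.21, 0.09, 0.29]] [-0.67  0.2   2.41] [-0.67 -0.17  2.41]
0.03 40 25 err 0.0 [[2.55, 0.38, -1.19], [2.14, 0.25, -0.76], [1.34, 0.21, 0.06]] [-0.75  0.19  2.42] [-0.75 -0.19  2.43]
0.03 40 30 err 0.0 [[2.27, 0.44, -1.04], [1.86, 0.35, -0.6], [1.34, 0.34, -0.05]] [-0.83  0.19  2.42] [-0.83 -0.19  2.43]
0.03 44 15 err 0.083 [[3.37, 0.2, -1.75], [4.27, 0.05, -2.66], [4.27, 0.01, -2.67]] [-0.59  0.17  2.36] [-0.62 -0.13  2.4 ]
[... 1124 characters left out ...]
.36, -1.27], [2.31, 0.21, -0.88], [1.36, 0.16, 0.08]] [-0.68  0.21  2.39] [-0.68 -0.15  2.4 ]
0.05 40 30 err 0.0 [[2.37, 0.41, -1.09], [1.96, 0.3, -0.65], [1.37, 0.28, -0.03]] [-0.76  0.2   2.4 ] [-0.76 -0.16  2.4 ]
0.05 44 15 err 0.09 [[3.6, 0.2, -1.94], [4.27, 0.09, -2.62], [4.27, 0.02, -2.65]] [-0.53  0.19  2.33] [-0.58 -0.11  2.38]
0.05 44 20 err 0.0 [[3.01, 0.19, -1.47], [2.3, 0.03, -0.75], [0.18, 0.14, 1.37]] [-0.6   0.18  2.35] [-0.6  -0.14  2.34]
0.05 44 25 err 0.0 [[2.49, 0.23, -1.07], [1.66, 0.14, -0.23], [0.74, 0.21, 0.71]] [-0.67  0.17  2.36] [-0.67 -0.16  2.35]
0.05 44 30 err 0.0 [[2.14, 0.3, -0.84], [1.54, 0.25, -0.21], [0.97, 0.3, 0.38]] [-0.74  0.17  2.37] [-0.74 -0.16  2.36]
```

```bash
cat >> srch.py <<'E'
def rows(qs,hand=255):
    o=ctrl.get_obs(); p0,R0=fk(o["q"],X)
    for q in qs:
        p,R=fk(q,X); a=(R0.T@(p-p0)*1e3).round(1); b=np.degrees(Ro.from_matrix(R0.T@R).as_rotvec()).round(1)
        print([*map(float,a),*map(float,b),hand]," S",w2s(p).round(3),"sl",np.degrees(np.arcsin(-R[2,0])).round(0))
E
python3 - <<'E'
from srch import *
R=toolR(42,28,0)
q=np.array([-.74,.17,2.37,2.14,.3,-.84])
for s in ([-.024,.045,.036],[-.024,.045,.04],[-.024,.045,.14]):
    a,e=ik(s2w(s),R,q); print("fin",a.round(2),round(e,4)); 
qu,e=ik(s2w([-.024,.045,.036]),R,q)
qp,e=ik(s2w([-.083,.014,.096]),R,qu);print("pre",qp.round(2),e)
qb,e=ik(s2w([-.13,-.01,.16]),R,qp);print("back",qb.round(2),e)
q0=ctrl.get_obs()["q"]
n=20
rows([q0+(qb-q0)*k/n for k in range(1,n+1)])
E
```

```text
fin [-0.74  0.18  2.4   2.39  0.34 -1.06] 0.0
fin [-0.74  0.17  2.4   2.36  0.33 -1.03] 0.0
fin [-0.74 -0.18  2.39  1.12  0.25  0.25] 0.0
pre [-0.83 -0.25  2.57  1.49  0.29 -0.19] 0.004324989319417769
back [-0.84 -0.69  2.57  0.48  0.61  0.86] 0.10605598217459004
[-0.4, 12.2, 3.2, -0.9, -1.4, 0.9, 255]  S [-0.104  0.003  0.13 ] sl 45.0
[-1.2, 23.0, 6.9, -1.8, -2.8, 1.6, 255]  S [-0.107 -0.008  0.128] sl 46.0
[-2.3, 32.4, 11.0, -2.7, -4.3, 2.0, 255]  S [-0.111 -0.017  0.126] sl 48.0
[-3.6, 40.3, 15.3, -3.6, -5.8, 2.1, 255]  S [-0.114 -0.025  0.124] sl 49.0
[-5.2, 46.7, 19.7, -4.4, -7.2, 2.0, 255]  S [-0.119 -0.032  0.122] sl 50.0
[-6.9, 51.7, 23.8, -5.3, -8.5, 1.6, 255]  S [-0.123 -0.037  0.12 ] sl 52.0
[-8.7, 55.2, 27.7, -6.2, -9.7, 1.0, 255]  S [-0.127 -0.04   0.118] sl 53.0
[-10.7, 57.4, 31.1, -7.1, -10.7, 0.1, 255]  S [-0.13  -0.042  0.117] sl 54.0
[-12.6, 58.3, 33.8, -8.0, -11.6, -1.0, 255]  S [-0.134 -0.043  0.116] sl 55.0
[-14.7, 58.1, 35.8, -9.0, -12.3, -2.3, 255]  S [-0.137 -0.043  0.116] sl 56.0
[-16.7, 56.7, 36.9, -9.9, -12.7, -3.7, 255]  S [-0.139 -0.042  0.117] sl 56.0
[-18.7, 54.3, 36.9, -10.9, -12.9, -5.3, 255]  S [-0.14  -0.039  0.118] sl 56.0
[-20.8, 51.2, 35.7, -11.9, -12.8, -7.0, 255]  S [-0.141 -0.036  0.121] sl 56.0
[-22.9, 47.3, 33.4, -12.9, -12.4, -8.8, 255]  S [-0.141 -0.032  0.124] sl 56.0
[-25.0, 43.0, 29.7, -14.0, -11.7, -10.6, 255]  S [-0.14  -0.028  0.128] sl 55.0
[-27.1, 38.2, 24.7, -15.1, -10.7, -12.4, 255]  S [-0.138 -0.023  0.133] sl 54.0
[-29.4, 33.3, 18.3, -16.3, -9.4, -14.2, 255]  S [-0.135 -0.018  0.139] sl 53.0
[-31.8, 28.3, 10.5, -17.5, -7.7, -15.9, 255]  S [-0.132 -0.013  0.147] sl 51.0
[-34.3, 23.4, 1.3, -18.8, -5.8, -17.5, 255]  S [-0.127 -0.008  0.155] sl 49.0
[-37.1, 18.8, -9.2, -20.1, -3.5, -18.9, 255]  S [-0.122 -0.004  0.165] sl 47.0
```

Run:
```python
from srch import *
R=toolR(42,28,0)
qu=np.array([-0.74,0.18,2.4,2.39,0.34,-1.06])
qp,e=ik(s2w([-.08,.016,.097]),R,qu);print("pre",qp.round(2),e)
q0=ctrl.get_obs()["q"]; qm=(q0+qp)/2; qm[1]-=.12; qm[4]+=.1
n=10
rows([q0+(qm-q0)*k/n for k in range(1,n+1)]+[qm+(qp-qm)*k/n for k in range(1,n+1)])
```

```text
pre [-0.82 -0.24  2.56  1.51  0.29 -0.21] 1.948141938161913e-11
[1.3, 9.7, 15.7, -1.6, -3.2, 0.6, 255]  S [-0.111  0.005  0.12 ] sl 47.0
[1.5, 16.1, 31.1, -3.1, -6.3, 0.5, 255]  S [-0.122 -0.001  0.109] sl 50.0
[0.8, 19.4, 45.7, -4.6, -9.3, -0.2, 255]  S [-0.132 -0.004  0.099] sl 53.0
[-0.7, 19.7, 59.0, -6.0, -12.0, -1.5, 255]  S [-0.142 -0.005  0.09 ] sl 55.0
[-2.8, 17.2, 70.6, -7.3, -14.3, -3.2, 255]  S [-0.152 -0.002  0.083] sl 58.0
[-5.3, 12.2, 80.0, -8.5, -16.2, -5.4, 255]  S [-0.16   0.003  0.078] sl 60.0
[-8.1, 5.2, 86.9, -9.7, -17.6, -8.0, 255]  S [-0.167  0.01   0.075] sl 61.0
[-11.1, -3.6, 91.0, -10.8, -18.4, -10.9, 255]  S [-0.172  0.019  0.074] sl 62.0
[-14.1, -13.6, 92.1, -11.9, -18.6, -13.9, 255]  S [-0.175  0.029  0.075] sl 61.0
[-17.1, -24.3, 90.0, -12.8, -18.1, -17.0, 255]  S [-0.175  0.04   0.079] sl 60.0
[-14.8, -33.5, 89.0, -13.7, -17.3, -19.7, 255]  S [-0.173  0.049  0.078] sl 59.0
[-11.7, -40.9, 85.0, -14.4, -15.9, -22.0, 255]  S [-0.168  0.056  0.079] sl 57.0
[-7.7, -46.0, 78.5, -15.0, -14.0, -23.8, 255]  S [-0.161  0.061  0.081] sl 55.0
[-2.9, -48.5, 70.1, -15.6, -11.9, -25.1, 255]  S [-0.151  0.064  0.084] sl 52.0
[2.8, -48.1, 60.3, -16.1, -9.5, -25.7, 255]  S [-0.14   0.063  0.087] sl 50.0
[9.3, -44.7, 49.7, -16.7, -7.1, -25.8, 255]  S [-0.129  0.06   0.09 ] sl 48.0
[16.4, -38.2, 38.9, -17.2, -4.7, -25.3, 255]  S [-0.116  0.053  0.093] sl 46.0
[24.0, -28.6, 28.6, -17.8, -2.4, -24.2, 255]  S [-0.103  0.044  0.095] sl 45.0
[31.9, -16.1, 19.2, -18.5, -0.4, -22.6, 255]  S [-0.091  0.031  0.097] sl 43.0
[39.8, -1.0, 11.3, -19.2, 1.3, -20.6, 255]  S [-0.08   0.016  0.097] sl 42.0
```

Request:
step_arm --pt "1.3 9.7 15.7 -1.6 -3.2 0.6 255" --pt "1.5 16.1 31.1 -3.1 -6.3 0.5 255" --pt "0.8 19.4 45.7 -4.6 -9.3 -0.2 255" --pt "-0.7 19.7 59 -6 -12 -1.5 255" --pt "-2.8 17.2 70.6 -7.3 -14.3 -3.2 255" --pt "-5.3 12.2 80 -8.5 -16.2 -5.4 255" --pt "-8.1 5.2 86.9 -9.7 -17.6 -8 255" --pt "-11.1 -3.6 91 -10.8 -18.4 -10.9 255" --pt "-14.1 -13.6 92.1 -11.9 -18.6 -13.9 255" --pt "-17.1 -24.3 90 -12.8 -18.1 -17 255"

```text
time_s: 4.28
eef_pos: [0.4222, -0.0897, 0.0793]
eef_rot: [-0.181, 0.836, -0.213, -0.472]
wrist_force: [1.5, 0.6, 0.0]
opening: -0.001
```

Run:
```python
from srch import *
st()
qp=np.array([-0.82,-0.24,2.56,1.51,0.29,-0.21])
qp,e=ik(s2w([-.08,.016,.097]),toolR(42,28,0),qp)
q0=ctrl.get_obs()["q"];n=9
rows([q0+(qp-q0)*min(k/n,1) for k in range(1,n+2)])
```

```text
S [-0.1759  0.0407  0.0793] slope 60.03 F [1.48 0.64 0.02] q [-0.56 -0.34  2.49  0.19  0.48  1.45] t 4.275
[4.5, -8.0, -4.6, -1.5, 1.1, -2.6, 255]  S [-0.173  0.05   0.078] sl 58.0
[8.1, -12.9, -12.2, -2.9, 2.8, -4.6, 255]  S [-0.167  0.058  0.08 ] sl 56.0
[11.0, -14.4, -21.9, -4.1, 4.9, -6.0, 255]  S [-0.158  0.063  0.082] sl 54.0
[13.3, -12.1, -33.1, -5.3, 7.3, -6.7, 255]  S [-0.147  0.064  0.085] sl 51.0
[15.1, -5.9, -44.9, -6.3, 9.8, -6.7, 255]  S [-0.134  0.062  0.089] sl 49.0
[16.6, 4.1, -56.4, -7.2, 12.3, -6.0, 255]  S [-0.12   0.056  0.092] sl 47.0
[17.7, 17.8, -66.9, -8.0, 14.6, -4.6, 255]  S [-0.106  0.046  0.095] sl 45.0
[18.7, 34.8, -75.7, -8.8, 16.6, -2.6, 255]  S [-0.093  0.033  0.097] sl 43.0
[19.5, 54.6, -82.1, -9.5, 18.1, -0.1, 255]  S [-0.08   0.016  0.097] sl 42.0
[19.5, 54.6, -82.1, -9.5, 18.1, -0.1, 255]  S [-0.08   0.016  0.097] sl 42.0
```

Tracking matches the model, so I'll go on to the pre-pose.

Request:
step_arm --pt "4.5 -8 -4.6 -1.5 1.1 -2.6 255" --pt "8.1 -12.9 -12.2 -2.9 2.8 -4.6 255" --pt "11 -14.4 -21.9 -4.1 4.9 -6 255" --pt "13.3 -12.1 -33.1 -5.3 7.3 -6.7 255" --pt "15.1 -5.9 -44.9 -6.3 9.8 -6.7 255" --pt "16.6 4.1 -56.4 -7.2 12.3 -6 255" --pt "17.7 17.8 -66.9 -8 14.6 -4.6 255" --pt "18.7 34.8 -75.7 -8.8 16.6 -2.6 255" --pt "19.5 54.6 -82.1 -9.5 18.1 -0.1 255" --pt "19.5 54.6 -82.1 -9.5 18.1 -0.1 255"

```text
time_s: 5.52
eef_pos: [0.4606, -0.1815, 0.0968]
eef_rot: [-0.076, 0.912, -0.2, -0.351]
wrist_force: [0.2, 0.8, -0.3]
opening: 0.0
```

Run:
```python
from srch import *
import cv2
st()
R=toolR(42,28,0)
for s in ([-.055,.029,.068],[-.026,.045,.036]): go(s2w(s),R)
print("up in tool", (R.T@[0,0,1]).round(3))
pic,d=ctrl.camera("wrist");cv2.imwrite("pics/w2.png",pic[:,:,::-1])
```

```text
S [-0.0797  0.0152  0.0968] slope 42.07 F [ 0.15  0.84 -0.29] q [-0.82 -0.24  2.56  1.5   0.29 -0.2 ] t 5.525
shift mm [40.3 -0.7  2.5] turn deg [-0.1  0.1 -0.2]
shift mm [86.3 -1.3  4. ] turn deg [-0.1  0.1 -0.2]
up in tool [-0.669 -0.    -0.743]
```

View pics/w2.png

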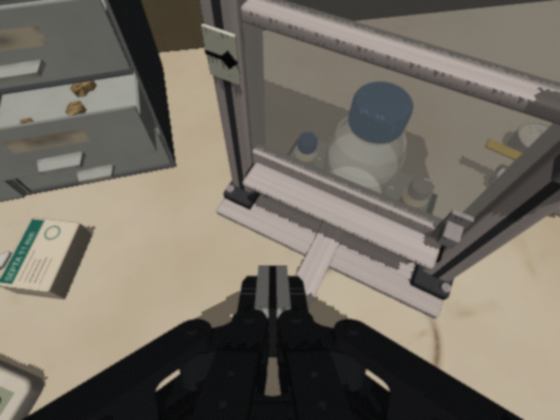

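The picture shows the fingertips at (272,268) just short of the base plate. The lip is clear at rows 165–255 with nothing between, and the knob lies under the hand, as planned. Now I'll go in under the lip.

Request:
step_arm --pt "20 0 4 0 0 0 255" --pt "40 -1 4 0 0 0 255" --pt "60 -1 4 0 0 0 255" --pt "77 -1 4 0 0 0 255" --pt "88 -1 4 0 0 0 255" --pt "88 -1 4 0 0 0 255"

```text
time_s: 6.32
eef_pos: [0.5187, -0.2063, 0.0347]
eef_rot: [-0.077, 0.912, -0.199, -0.351]
wrist_force: [-0.8, -0.1, 0.7]
opening: 0.003
```

Run:
```python
from srch import *
st(); go(s2w([-.024,.045,.038]),toolR(42,28,0))
```

```text
S [-0.0246  0.0462  0.0347] slope 42.1 F [-0.75 -0.11  0.69] q [-0.73  0.19  2.39  2.4   0.34 -1.07] t 6.325
shift mm [-2.3  1.4 -2.4] turn deg [-0.1  0.1 -0.1]
```

Request:
step_arm --pt "-0.7 0 -0.7 0 0 0 255" --pt "-1.3 0 -1.5 0 0 0 255" --pt "-2 0 -2.2 0 0 0 255" --pt "-2.7 0 -3 0 0 0 255" --pt "-3.3 0 -3.7 0 0 0 255" --pt "-4 0 -4.5 0 0 0 255" --pt "-4.7 0 -5.2 0 0 0 255" --pt "-5.4 0 -5.9 0 0 0 255" --pt "-6 0 -6.7 0 0 0 255" --pt "-6.7 0 -7.4 0 0 0 255"

```text
time_s: 7.58
eef_pos: [0.5181, -0.2071, 0.0448]
eef_rot: [-0.076, 0.912, -0.2, -0.351]
wrist_force: [-0.6, -0.2, -1.1]
opening: -0.002
```

Request:
step_arm --pt "-0.8 0 -0.9 0 0 0 255" --pt "-1.6 0 -1.8 0 0 0 255" --pt "-2.4 0 -2.7 0 0 0 255" --pt "-3.2 0 -3.6 0 0 0 255" --pt "-4 0 -4.5 0 0 0 255" --pt "-4 0 -4.5 0 0 0 255"

```text
time_s: 8.32
eef_pos: [0.5182, -0.2071, 0.0509]
eef_rot: [-0.076, 0.912, -0.2, -0.351]
wrist_force: [0.3, -0.3, -1.5]
opening: 0.001
```

Run:
```python
from srch import *
import cv2
st()
pic,d=ctrl.camera("wrist");_,p,R=cur();st()
i=ctrl.camera_info("wrist");T=np.eye(4);T[:3,:3]=R;T[:3,3]=p
S=(pts(d,i,T@i["hand_eye"])-O)@B
m=(S[...,0]<-.02)&(S[...,0]>-.034)&(abs(S[...,1])<.07)&(S[...,2]>.055)&(S[...,2]<.1)
m[:, 235:310]=0
print(m.sum(),np.percentile(S[m][:,2],[1,50,95,99]),np.percentile(S[m][:,0],[1,50,99]))
cv2.imwrite("pics/w3.png",pic[:,:,::-1])
```

```text
S [-0.0243  0.0453  0.0509] slope 42.09 F [ 0.27 -0.3  -1.52] q [-0.73  0.13  2.4   2.29  0.3  -0.94] t 8.325
S [-0.0243  0.0453  0.0508] slope 42.09 F [ 0.86 -0.7   0.35] q [-0.73  0.13  2.4   2.29  0.3  -0.94] t 8.375
3916 [0.06496271 0.06826402 0.06950953 0.06996624] [-0.02715514 -0.0241236  -0.02008665]
```

View pics/w3.png

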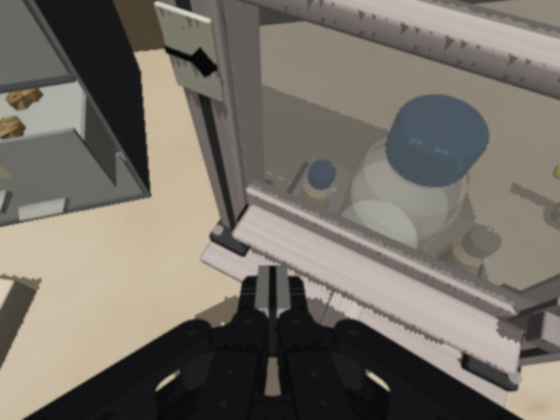

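Run:
```python
from srch import *
import cv2
np.set_printoptions(precision=4,suppress=True)
_,p,R=cur();i=ctrl.camera_info("wrist");T=np.eye(4);T[:3,:3]=R;T[:3,3]=p
E=np.linalg.inv(T@i["hand_eye"])
def px(w): c=E[:3,:3]@w+E[:3,3]; return (i["fx"]*c[0]/c[2]+i["cx"],i["fy"]*c[1]/c[2]+i["cy"],c[2])
print("tcp",px(p),"upper corner",px(p-R[:,2]*.011))
for s in ([-.026,.045,.062],[-.026,.045,.068],[-.005,.045,.068],[-.026,.07,.068],[-.026,-.07,.068]): print(s,px(s2w(s)))
pic,d=ctrl.camera("wrist")
P=pts(d,i,T@i["hand_eye"])
for v in range(236,300,6):
    print(v,d[v,272],((P[v,266]-p)@R*1e3).round(1),w2s(P[v,266]))
```

```text
tcp (np.float64(273.7706111628998), np.float64(262.3984072370082), np.float64(0.18253908302612518)) upper corner (np.float64(273.80936106587535), np.float64(243.7400319268261), np.float64(0.17896520704302862))
[-0.026, 0.045, 0.062] (np.float64(272.88165549763244), np.float64(257.6111578478756), np.float64(0.1719773226047967))
[-0.026, 0.045, 0.068] (np.float64(272.91528249320834), np.float64(253.13517045557018), np.float64(0.16672706802183238))
[-0.005, 0.045, 0.068] (np.float64(291.75433210058424), np.float64(219.82516179804952), np.float64(0.17572313870378428))
[-0.026, 0.07, 0.068] (np.float64(229.54440593960348), np.float64(231.74790999600356), np.float64(0.17236109526514956))
[-0.026, -0.07, 0.068] (np.float64(517.123404646555), np.float64(373.5602835698942), np.float64(0.1408105427025733))
236 0.16983998 [ -6.6  -4.  -18.2] [-0.0197  0.0523  0.0687]
242 0.16919883 [ -8.   -4.  -15.5] [-0.0222  0.0509  0.0677]
248 0.16706398 [-11.1  -3.9 -13.7] [-0.0254  0.0492  0.0685]
254 0.16796216 [44.8 -5.1 16.8] [-0.0072  0.06    0.0083]
260 0.22818603 [41.3 -5.  19.5] [-0.0111  0.0579  0.0087]
266 0.15381269 [-26.   -3.7 -11.6] [-0.0362  0.0432  0.0769]
272 0.1478461 [-32.9  -3.5 -12.3] [-0.0403  0.0409  0.082 ]
278 0.14348471 [-36.8  -3.5 -11.6] [-0.0432  0.0393  0.0841]
284 0.13896537 [-41.5  -3.4 -11.5] [-0.0463  0.0376  0.0871]
290 0.13494141 [-48.1  -3.3 -12.7] [-0.0499  0.0356  0.0925]
296 0.1295088 [-52.5  -3.2 -12.8] [-0.0527  0.034   0.0955]
```

The fingertips turn out to taper over the last ~25 mm, so there is still a small gap below the lip at about rows 254–262. I'll go 5 mm deeper, 4 mm lower, then raise slowly.

Request:
step_arm --pt "2.7 0 3 0 0 0 255" --pt "6 2.3 0 0 0 0 255" --pt "6 2.3 0 0 0 0 255" --pt "4.9 2.3 -1.2 0 0 0 255" --pt "3.8 2.3 -2.4 0 0 0 255" --pt "2.7 2.3 -3.6 0 0 0 255" --pt "2 2.3 -4.5 0 0 0 255" --pt "2 2.3 -4.5 0 0 0 255"

```text
time_s: 9.43
eef_pos: [0.5215, -0.2113, 0.0532]
eef_rot: [-0.076, 0.912, -0.2, -0.351]
wrist_force: [-0.3, 0.2, 0.5]
opening: -0.0
```

```bash
cat >> h.py <<'E'
def look(n=1):
    import cv2
    o,p,R=cur(); pic,d=ctrl.camera("wrist"); o2,_,_=cur()
    i=ctrl.camera_info("wrist");T=np.eye(4);T[:3,:3]=R;T[:3,3]=p
    S=(pts(d,i,T@i["hand_eye"])-O)@B
    g=np.linspace(.045,.2,0) 
    m=(S[...,0]<-.010)&(S[...,0]>-.029)&(S[...,1]<.02)&(S[...,1]>-.05)&(S[...,2]>.05)&(S[...,2]<.21)
    print("lip top z",np.percentile(S[m][:,2],[5,50,95]).round(4),m.sum(),"F",o["wrist_force"].round(2),o2["wrist_force"].round(2))
    return pic,S
E
python3 - <<'E'
from srch import *
st();look()
E
```

```text
S [-0.0189  0.0454  0.0532] slope 42.05 F [-0.29  0.17  0.49] q [-0.74  0.13  2.39  2.26  0.29 -0.92] t 9.425
lip top z [0.0668 0.0686 0.0696] 6025 F [-0.29  0.17  0.49] [-0.03  0.08  0.67]
```

Request:
step_arm --pt "-0.7 0 -0.7 0 0 0 255" --pt "-1.3 0 -1.5 0 0 0 255" --pt "-2 0 -2.2 0 0 0 255" --pt "-2.7 0 -3 0 0 0 255" --pt "-3.3 0 -3.7 0 0 0 255" --pt "-4 0 -4.5 0 0 0 255" --pt "-4.7 0 -5.2 0 0 0 255" --pt "-5.4 0 -5.9 0 0 0 255" --pt "-6 0 -6.7 0 0 0 255" --pt "-6 0 -6.7 0 0 0 255"

```text
time_s: 10.72
eef_pos: [0.5214, -0.2111, 0.0619]
eef_rot: [-0.076, 0.912, -0.2, -0.351]
wrist_force: [0.3, 0.1, -0.6]
opening: 0.001
```

Run:
```python
from srch import *
st();look()
```

```text
S [-0.0192  0.0454  0.0619] slope 42.08 F [ 0.25  0.09 -0.65] q [-0.74  0.09  2.39  2.17  0.27 -0.83] t 10.725
lip top z [0.0668 0.0686 0.0697] 5488 F [ 0.25  0.09 -0.65] [ 0.59 -0.2   0.45]
```

Run:
```python
from srch import *
import cv2
pic,S=look(); cv2.imwrite("pics/w4.png",cv2.resize(pic[180:330,180:380,::-1],None,fx=4,fy=4,interpolation=cv2.INTER_CUBIC))
_,p,R=cur()
for v in range(228,300,6): print(v,[((S[v,u]@B.T+O-p)@R*1e3).round(0).tolist() for u in (258,266,280,288)])
```

```text
lip top z [0.0669 0.0685 0.0697] 5485 F [ 0.59 -0.2   0.45] [-0.53 -0.83  0.73]
228 [[9.0, -9.0, -16.0], [8.0, -4.0, -17.0], [1.0, 3.0, -20.0], [-2.0, 7.0, -21.0]]
234 [[6.0, -9.0, -14.0], [6.0, -4.0, -14.0], [5.0, 3.0, -15.0], [0.0, 7.0, -17.0]]
240 [[3.0, -9.0, -12.0], [3.0, -4.0, -12.0], [3.0, 3.0, -12.0], [3.0, 8.0, -12.0]]
246 [[0.0, -8.0, -9.0], [0.0, -4.0, -10.0], [0.0, 3.0, -10.0], [1.0, 8.0, -9.0]]
252 [[-2.0, -8.0, -7.0], [-2.0, -4.0, -7.0], [-164.0, -1.0, -85.0], [-3.0, 7.0, -7.0]]
258 [[-5.0, -8.0, -5.0], [-4.0, -4.0, -5.0], [-4.0, 3.0, -4.0], [-3.0, 7.0, -4.0]]
264 [[-6.0, -8.0, -2.0], [-7.0, -4.0, -3.0], [-8.0, 3.0, -3.0], [-7.0, 7.0, -3.0]]
270 [[-30.0, -7.0, -12.0], [-31.0, -4.0, -12.0], [-30.0, 3.0, -12.0], [-10.0, 7.0, -1.0]]
276 [[-35.0, -7.0, -12.0], [-35.0, -4.0, -12.0], [-35.0, 3.0, -12.0], [-29.0, 6.0, -8.0]]
282 [[-39.0, -7.0, -11.0], [-41.0, -3.0, -12.0], [-42.0, 2.0, -13.0], [-41.0, 6.0, -12.0]]
288 [[-45.0, -7.0, -12.0], [-45.0, -3.0, -12.0], [-46.0, 2.0, -12.0], [-45.0, 6.0, -12.0]]
294 [[-50.0, -6.0, -12.0], [-49.0, -3.0, -12.0], [-50.0, 2.0, -12.0], [-49.0, 5.0, -11.0]]
```

View pics/w4.png

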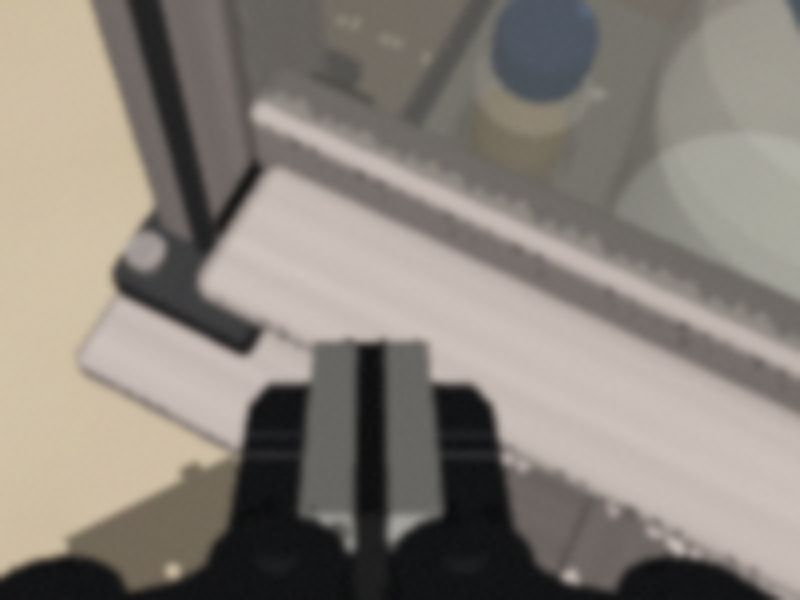

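Run:
```python
from srch import *
np.set_printoptions(precision=3,suppress=True)
z=np.load("pics/w1.npz");i=ctrl.camera_info("wrist");E=i["hand_eye"]
P=pts(z["d"],i,E)*1e3
for v in range(256,330,6): print(v,[P[v,u].round(0).tolist() for u in (252,258,266,272,280)],z["d"][v,[258,272]])
```

```text
256 [[160.0, -22.0, 75.0], [161.0, -16.0, 75.0], [162.0, -8.0, 76.0], [160.0, -1.0, 75.0], [163.0, 7.0, 77.0]] [0.359 0.359]
262 [[156.0, -22.0, 80.0], [156.0, -16.0, 80.0], [157.0, -7.0, 81.0], [157.0, -1.0, 81.0], [159.0, 7.0, 82.0]] [0.356 0.357]
268 [[151.0, -22.0, 84.0], [-28.0, -7.0, -11.0], [-29.0, -4.0, -12.0], [-29.0, -1.0, -12.0], [-28.0, 3.0, -12.0]] [0.153 0.151]
274 [[146.0, -22.0, 89.0], [-35.0, -7.0, -13.0], [-34.0, -4.0, -12.0], [-34.0, -1.0, -12.0], [-34.0, 3.0, -12.0]] [0.145 0.147]
280 [[-31.0, -10.0, -7.0], [-38.0, -7.0, -12.0], [-39.0, -3.0, -12.0], [-39.0, -1.0, -12.0], [-39.0, 2.0, -12.0]] [0.142 0.142]
286 [[-37.0, -10.0, -8.0], [-43.0, -7.0, -12.0], [-43.0, -3.0, -12.0], [-44.0, -1.0, -12.0], [-43.0, 2.0, -11.0]] [0.138 0.137]
292 [[-42.0, -9.0, -8.0], [-48.0, -6.0, -11.0], [-49.0, -3.0, -12.0], [-48.0, -1.0, -12.0], [-47.0, 2.0, -11.0]] [0.134 0.133]
298 [[-46.0, -9.0, -8.0], [-52.0, -6.0, -12.0], [-53.0, -3.0, -12.0], [-52.0, -1.0, -12.0], [-52.0, 2.0, -11.0]] [0.129 0.13 ]
304 [[-51.0, -9.0, -8.0], [-57.0, -6.0, -12.0], [-56.0, -3.0, -12.0], [-56.0, -1.0, -12.0], [-56.0, 2.0, -12.0]] [0.125 0.126]
310 [[-62.0, -8.0, -13.0], [-61.0, -6.0, -13.0], [-59.0, -3.0, -11.0], [-59.0, -1.0, -11.0], [-59.0, 2.0, -11.0]] [0.121 0.123]
316 [[-67.0, -8.0, -15.0], [-64.0, -6.0, -12.0], [-65.0, -3.0, -13.0], [-60.0, -1.0, -9.0], [-66.0, 2.0, -13.0]] [0.119 0.123]
322 [[-68.0, -8.0, -13.0], [-67.0, -6.0, -12.0], [-68.0, -3.0, -12.0], [-58.0, -1.0, -6.0], [-68.0, 2.0, -13.0]] [0.115 0.125]
328 [[-71.0, -7.0, -12.0], [-71.0, -5.0, -13.0], [-70.0, -3.0, -12.0], [-58.0, -1.0, -3.0], [-71.0, 2.0, -13.0]] [0.111 0.126]
```

Run:
```python
from srch import *
import cv2
pic,d=ctrl.camera("scene");i=ctrl.camera_info("scene")
_,p,R=cur();P=pts(d,i);Q=((P-p)@R)*1e3
m=(Q[...,0]>-60)&(Q[...,0]<10)&(abs(Q[...,1])<25)&(abs(Q[...,2])<16)
c=np.linalg.inv(i["T"]);w=c[:3,:3]@p+c[:3,3];u,v=i["fx"]*w[0]/w[2]+i["cx"],i["fy"]*w[1]/w[2]+i["cy"];print("tcp px",u,v,w[2])
k=(pic.max(2)<70)&m; print(k.sum(),np.percentile(Q[k],[1,50,99],axis=0).round(0))
u0,v0=int(u)-60,int(v)-55
cr=cv2.resize(pic[v0:v0+100,u0:u0+130,::-1],None,fx=6,fy=6,interpolation=cv2.INTER_CUBIC)
cv2.circle(cr,(int((u-u0)*6),int((v-v0)*6)),5,(0,0,255),1);cv2.imwrite("pics/s1.png",cr)
```

```text
tcp px 296.4140084497248 217.40604709653968 1.051396746268332Traceback (most recent call last):
  File "<stdin>", line 7, in <module>
    return _quantile_unchecked(
        a, q, axis, out, overwrite_input, method, keepdims, weights)
    return _ureduce(a,
                    func=_quantile_ureduce_func,
    ...<5 lines>...
                    overwrite_input=overwrite_input,
                    method=method)
    r = func(a, **kwargs)
    result = _quantile(arr,
                       quantiles=q,
    ...<2 lines>...
                       out=out,
                       weights=wgt)
    slices_having_nans = np.isnan(arr[-1, ...])
                                  ~~~^^^^^^^^^
IndexError: index -1 is out of bounds for axis 0 with size 0
```

Run:
```python
from srch import *
import cv2
pic,d=ctrl.camera("scene");i=ctrl.camera_info("scene")
print(d[200:235:5,280:320:5].round(2))
np.savez("pics/scene1.npz",p=pic,d=d)
P=pts(d,i);_,p,R=cur();Q=((P-p)@R)*1e3
m=(np.linalg.norm(Q,axis=2)<90)
print(m.sum()); S=(P-O)@B
lip=(abs(S[...,0]+.016)<.012)&(abs(S[...,1])<.075)&(S[...,2]>.05)&(S[...,2]<.09);print("lip visible",lip.sum(), np.median(S[lip],0) if lip.any() else 0)
```

```text
[[1.04 1.04 1.05 1.05 1.05 1.05 0.94 0.89]
 [1.05 1.05 1.05 1.05 1.06 0.97 0.91 0.9 ]
 [1.06 1.06 1.06 0.92 0.93 0.92 0.92 0.9 ]
 [1.06 1.05 1.05 0.92 0.   0.98 0.97 0.95]
 [1.07 1.13 1.1  1.1  0.93 1.1  1.09 1.1 ]
 [1.08 1.11 1.09 1.09 1.09 1.09 1.09 1.09]
 [1.09 1.09 1.09 1.1  1.1  1.1  1.1  1.1 ]]
3489
lip visible 144 [-0.01017178  0.06065275  0.06793582]
```

Run:
```python
from srch import *
import cv2
z=np.load("pics/scene1.npz");d=z["d"];pic=z["p"];i=ctrl.camera_info("scene")
P=pts(d,i);_,p,R=cur();Q=((P-p)@R)*1e3
m=(np.linalg.norm(Q,axis=2)<110)&(abs(Q[...,1])<60)&(abs(Q[...,2])<20)&(Q[...,0]<5)
S=(P-O)@B; m&=S[...,0]<-.03
v,u=np.where(m)
for a,b in sorted(zip(v,u),key=lambda t:-Q[t[0],t[1],0])[:40:2]: print((a,b),Q[a,b].round(0),S[a,b].round(3),pic[a,b])
cr=pic[150:260,240:370,::-1];cv2.imwrite("pics/s1.png",cv2.resize(cr,None,fx=6,fy=5.4,interpolation=cv2.INTER_CUBIC))
```

```text
(np.int64(219), np.int64(305)) [-27.   3.  10.] [-0.042  0.03   0.072] [159 152 143]
(np.int64(209), np.int64(302)) [-52.  -9. -10.] [-0.051  0.039  0.104] [94 91 90]
(np.int64(206), np.int64(304)) [-65. -10. -14.] [-0.058  0.036  0.116] [143 137 133]
(np.int64(218), np.int64(309)) [-66.  -9.  13.] [-0.074  0.027  0.096] [160 153 145]
(np.int64(209), np.int64(303)) [-66. -15.  -9.] [-0.064  0.038  0.112] [101  98  96]
(np.int64(218), np.int64(308)) [-68. -13.  12.] [-0.077  0.029  0.098] [136 131 124]
(np.int64(218), np.int64(307)) [-69. -16.  11.] [-0.079  0.032  0.1  ] [148 140 134]
(np.int64(215), np.int64(308)) [-70. -11.   6.] [-0.074  0.029  0.104] [70 66 62]
(np.int64(217), np.int64(307)) [-71. -16.  10.] [-0.079  0.032  0.102] [70 66 61]
(np.int64(216), np.int64(305)) [-73. -20.   6.] [-0.08   0.036  0.106] [77 74 68]
(np.int64(220), np.int64(302)) [-73. -30.  12.] [-0.088  0.043  0.102] [100  96  89]
(np.int64(219), np.int64(304)) [-73. -25.  11.] [-0.086  0.039  0.102] [74 68 63]
(np.int64(216), np.int64(307)) [-73. -16.   8.] [-0.08   0.032  0.105] [65 62 59]
(np.int64(214), np.int64(307)) [-75. -15.   4.] [-0.078  0.032  0.109] [69 65 63]
(np.int64(217), np.int64(308)) [-77. -17.  10.] [-0.084  0.03   0.105] [62 59 56]
(np.int64(215), np.int64(304)) [-77. -24.   4.] [-0.083  0.039  0.11 ] [90 87 85]
(np.int64(216), np.int64(308)) [-77. -16.   9.] [-0.083  0.03   0.107] [66 63 58]
(np.int64(218), np.int64(305)) [-78. -25.  10.] [-0.089  0.037  0.107] [93 89 86]
(np.int64(206), np.int64(305)) [-79. -15. -12.] [-0.071  0.036  0.124] [88 85 83]
(np.int64(208), np.int64(301)) [-80. -26. -11.] [-0.078  0.044  0.124] [120 118 116]
```

View pics/s1.png

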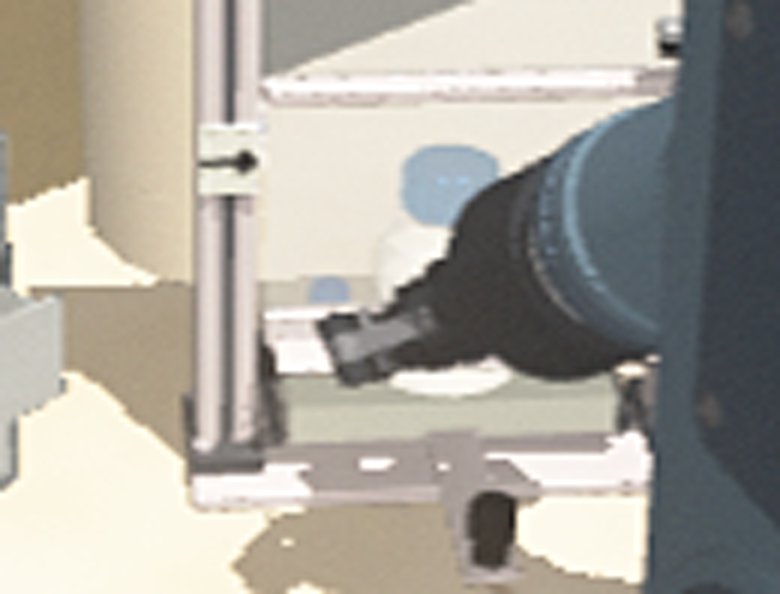

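Run:
```python
from srch import *
np.set_printoptions(precision=3,suppress=True,linewidth=200)
z=np.load("pics/scene1.npz");d=z["d"];i=ctrl.camera_info("scene")
P=pts(d,i);o,p,R=cur()
print(d[206:224:2,290:314:2])
print("TCP",p)
for a in ((212,297),(214,298),(214,302),(212,306),(216,300),(205,312)): print(a,P[a])
c=np.linalg.inv(i["T"])
for t in ([0,0,0],[-.028,0,0],[-.028,-.007,-.012],[-.06,0,0],[0,0,-.011],[0,0,.011]):
    w=c[:3,:3]@(p+R@t)+c[:3,3];print(t,i["fx"]*w[0]/w[2]+i["cx"],i["fy"]*w[1]/w[2]+i["cy"],w[2])
print(o["q"],fk(o["q"],X)[0])
```

```text
[[1.057 1.057 1.056 1.059 1.058 1.061 1.056 0.99  0.917 0.914 0.911 0.905]
 [1.052 1.054 0.928 0.925 0.935 0.939 0.987 0.983 0.921 0.919 0.916 0.911]
 [1.057 0.927 0.924 0.925 0.93  0.934 0.926 0.922 0.922 0.919 0.921 0.912]
 [1.058 1.057 0.923 0.923 0.923 0.923 0.921 0.92  0.921 0.921 0.915 0.913]
 [1.05  1.054 0.927 0.924 0.925 0.923 0.923 0.929 0.978 0.919 0.918 0.918]
 [1.045 1.042 0.926 0.924 0.922 0.926 0.935 0.972 0.986 0.975 0.97  0.96 ]
 [1.043 1.045 1.047 0.924 0.922 0.925 0.938 0.937 0.987 0.985 1.048 0.961]
 [1.103 1.104 1.102 0.927 0.925 0.931 0.972 1.105 1.097 1.096 1.092 1.088]
 [1.093 1.095 1.094 1.096 1.096 1.096 1.098 1.102 1.097 1.098 1.095 1.094]]
TCP [ 0.521 -0.211  0.062]
(212, 297) [ 0.47  -0.124  0.142]
(214, 298) [ 0.468 -0.124  0.138]
(214, 302) [ 0.461 -0.127  0.139]
(212, 306) [ 0.455 -0.132  0.143]
(216, 300) [ 0.464 -0.126  0.134]
(205, 312) [ 0.443 -0.133  0.163]
[0, 0, 0] 296.4195107474656 217.42430942981255 1.051409518411479
[-0.028, 0, 0] 302.19047772738946 214.7264912670882 1.0267099231721541
[-0.028, -0.007, -0.012] 297.4180209210624 210.38127350933357 1.0241837275957624
[-0.06, 0, 0] 309.1354782283679 211.47983458773973 0.9984818143272116
[0, 0, -0.011] 294.6023893826654 212.67458729738638 1.052089968557124
[0, 0, 0.011] 298.2389856409435 222.18018338427242 1.050729068265834
[-0.736  0.095  2.391  2.172  0.273 -0.828] [ 0.521 -0.211  0.062]
```

The wrist depth puts the real fingertip at tool x ≈ -28 mm, not at the TCP, and the missing contact agrees with that. The part that hides it in the scene view is the outer knuckle. I'll re-plan with the tip at -28 mm.

Run:
```python
from srch import *
R=toolR(42,28,0); q=ctrl.get_obs()["q"]
off=R@[.028,0,0]
for n,s in dict(W1=[-.06,.035,.081],W2=[-.05,.038,.0614],W3=[-.027,.05,.038],top=[-.027,.05,.145]).items():
    p=s2w(s)+off; q,e=ik(p,R,q); print(n,q.round(2),round(e,4)); go(p,R)
```

```text
W1 [-0.73  0.05  2.44  2.2   0.27 -0.85] 0.0
shift mm [-15.3  -9.9  13. ] turn deg [-0.1  0.1 -0.2]
W2 [-0.72  0.15  2.41  2.38  0.32 -1.03] 0.0
shift mm [ 5.5 -7.9 20.7] turn deg [-0.1  0.1 -0.2]
W3 [-0.7   0.28  2.34  2.53  0.35 -1.17] 0.0
shift mm [40.4 -7.8 20.7] turn deg [-0.1  0.1 -0.2]
top [-0.7  -0.08  2.35  1.32  0.21  0.08] 0.0
shift mm [-31.3  -7.7 -58.7] turn deg [-0.1  0.1 -0.2]
```

Request:
step_arm --pt "-8 -5 6 0 0 0 255" --pt "-15 -10 13 0 0 0 255" --pt "-5 -9 17 0 0 0 255" --pt "5.5 -8 20.7 0 0 0 255" --pt "14 -8 20.7 0 0 0 255" --pt "23 -8 20.7 0 0 0 255" --pt "32 -8 20.7 0 0 0 255" --pt "40.4 -8 20.7 0 0 0 255" --pt "40.4 -8 20.7 0 0 0 255"

```text
time_s: 12.05
eef_pos: [0.5393, -0.2105, 0.0189]
eef_rot: [-0.076, 0.912, -0.2, -0.351]
wrist_force: [0.3, 0.4, 0.2]
opening: 0.002
```

Run:
```python
from srch import *
import cv2
st();pic,S=look();_,p,R=cur();print("tipE",w2s(p-R[:,0]*.028).round(4))
cv2.imwrite("pics/w5.png",cv2.resize(pic[160:360,150:420,::-1],None,fx=2.5,fy=2.5))
```

```text
S [-0.0088  0.0601  0.0189] slope 42.13 F [0.31 0.41 0.17] q [-0.69  0.28  2.34  2.54  0.35 -1.18] t 12.05
lip top z [0.0668 0.0685 0.0697] 10866 F [0.31 0.41 0.17] [ 0.1  -0.18 -0.38]
tipE [-0.0273  0.0503  0.0378]
```

View pics/w5.png

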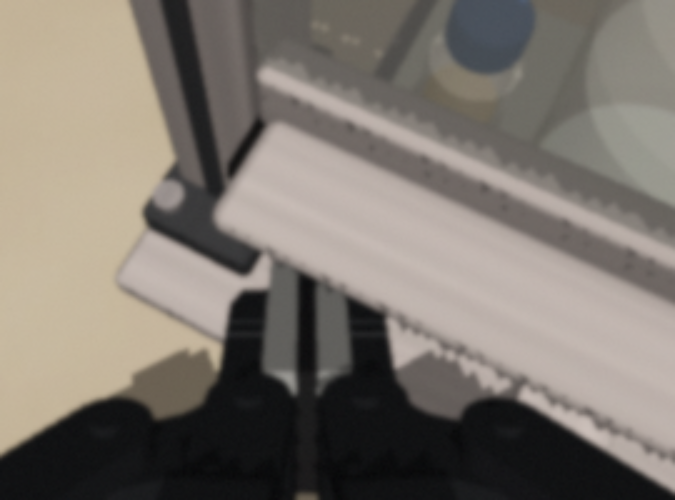

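The lip's edge now hides the fingertips at crop (270–345, 255–290), so the pads are under it. I'll raise 10 mm with 3 mm more insertion.

Request:
step_arm --pt "2 1.4 -1.8 0 0 0 255" --pt "1.3 1.4 -2.5 0 0 0 255" --pt "0.7 1.4 -3.3 0 0 0 255" --pt "0 1.4 -4 0 0 0 255" --pt "-0.7 1.4 -4.8 0 0 0 255" --pt "-1.3 1.4 -5.5 0 0 0 255" --pt "-2 1.4 -6.3 0 0 0 255" --pt "-2.7 1.4 -7 0 0 0 255" --pt "-3.4 1.4 -7.7 0 0 0 255" --pt "-4 1.4 -8.5 0 0 0 255"

```text
time_s: 13.35
eef_pos: [0.5407, -0.2127, 0.0279]
eef_rot: [-0.076, 0.911, -0.2, -0.351]
wrist_force: [-1.2, 2.1, -4.2]
opening: -0.001
```

Run:
```python
from srch import *
st();look()
```

```text
S [-0.0062  0.0598  0.0279] slope 42.17 F [-1.22  2.1  -4.16] q [-0.7   0.25  2.33  2.49  0.32 -1.12] t 13.35
lip top z [0.0703 0.0718 0.0729] 9990 F [-1.22  2.1  -4.16] [-2.68  2.53 -4.77]
```

Contact: the lip has risen about 3.3 mm and the force is about 5.4 N in total. I'll lift on at 24 mm/s.

Request:
step_arm --pt "-1.5 0 -1.6 0 0 0 255" --pt "-3.3 0 -3.7 0 0 0 255" --pt "-5.4 0 -5.9 0 0 0 255" --pt "-7.4 0 -8.2 0 0 0 255" --pt "-9.4 0 -10.4 0 0 0 255" --pt "-11.4 0 -12.6 0 0 0 255" --pt "-13.4 0 -14.9 0 0 0 255" --pt "-15.4 0 -17.1 0 0 0 255" --pt "-17.4 0 -19.3 0 0 0 255" --pt "-19.4 0 -21.5 0 0 0 255"

```text
time_s: 14.65
eef_pos: [0.541, -0.2128, 0.0573]
eef_rot: [-0.076, 0.912, -0.2, -0.351]
wrist_force: [-4.5, 2.9, -3.4]
opening: -0.003
```

Run:
```python
from srch import *
st();look();go(s2w([-.006,.06,.085]),toolR(42,28,0))
```

```text
S [-0.0059  0.06    0.0573] slope 42.12 F [-4.54  2.94 -3.37] q [-0.7   0.15  2.34  2.27  0.26 -0.9 ] t 14.65
lip top z [0.0998 0.1012 0.1023] 9980 F [-4.54  2.94 -3.37] [-5.1   4.2  -2.89]
shift mm [-18.5  -0.1 -20.1] turn deg [-0.1  0.1 -0.2]
```

Request:
step_arm --pt "-1 -0.3 -0.3 0 0 0 255" --pt "-2.4 -0.3 -1.9 0 0 0 255" --pt "-4.4 -0.3 -4.1 0 0 0 255" --pt "-6.4 -0.3 -6.3 0 0 0 255" --pt "-8.4 -0.3 -8.5 0 0 0 255" --pt "-10.4 -0.3 -10.8 0 0 0 255" --pt "-12.4 -0.3 -13 0 0 0 255" --pt "-14.4 -0.3 -15.3 0 0 0 255" --pt "-16.4 -0.3 -17.5 0 0 0 255" --pt "-17.8 -0.3 -19 0 0 0 255"

```text
time_s: 15.95
eef_pos: [0.5409, -0.2125, 0.0836]
eef_rot: [-0.076, 0.912, -0.2, -0.351]
wrist_force: [-3.5, 1.6, -4.0]
opening: 0.002
```

Run:
```python
from srch import *
st();look()
```

```text
S [-0.0062  0.0601  0.0836] slope 42.08 F [-3.53  1.56 -3.96] q [-0.7   0.06  2.35  1.98  0.21 -0.59] t 15.95
lip top z [0.1259 0.1274 0.1285] 10029 F [-3.53  1.56 -3.96] [-3.79  0.84 -2.93]
```

Request:
step_arm --pt "-1 -0.2 -0.8 0 0 0 255" --pt "-2.3 -0.2 -2 0 0 0 255" --pt "-3.6 -0.2 -3.5 0 0 0 255" --pt "-5 -0.2 -5 0 0 0 255" --pt "-6.3 -0.2 -6.5 0 0 0 255" --pt "-7.6 -0.2 -8 0 0 0 255" --pt "-8.3 -0.2 -8.7 0 0 0 255" --pt "-8.3 -0.2 -8.7 0 0 0 255"

```text
time_s: 17.0
eef_pos: [0.5408, -0.2121, 0.0956]
eef_rot: [-0.076, 0.912, -0.2, -0.351]
wrist_force: [-1.9, -0.0, -1.9]
opening: 0.0
```

Run:
```python
from srch import *
st();look()
```

```text
S [-0.0065  0.0603  0.0956] slope 42.07 F [-1.93 -0.05 -1.91] q [-0.7   0.02  2.35  1.8   0.2  -0.41] t 17.0
lip top z [0.1378 0.1393 0.1405] 10056 F [-1.93 -0.05 -1.91] [-1.84  0.24 -3.02]
```

Request:
step_arm --pt "-1.1 0 -1.2 0 0 0 255" --pt "-2.2 0 -2.4 0 0 0 255" --pt "-3.3 0 -3.7 0 0 0 255" --pt "-3.3 0 -3.7 0 0 0 255"

```text
time_s: 17.55
eef_pos: [0.5408, -0.2121, 0.1005]
eef_rot: [-0.076, 0.912, -0.2, -0.351]
wrist_force: [-3.1, 0.6, -2.7]
opening: -0.001
```

Request:
step_arm --pt "-0.9 0 -1 0 0 0 255" --pt "-1.7 0 -1.9 0 0 0 255" --pt "-1.7 0 -1.9 0 0 0 255"

```text
time_s: 17.92
eef_pos: [0.5408, -0.2121, 0.1029]
eef_rot: [-0.076, 0.912, -0.2, -0.351]
wrist_force: [-1.8, 0.9, -2.4]
opening: -0.001
```

Request:
step_arm --pt "-0.7 0 -0.7 0 0 0 255" --pt "-1.3 0 -1.5 0 0 0 255" --pt "-1.3 0 -1.5 0 0 0 255"

```text
time_s: 18.3
eef_pos: [0.5408, -0.2121, 0.1049]
eef_rot: [-0.076, 0.912, -0.2, -0.351]
wrist_force: [-2.2, 0.8, -3.4]
opening: -0.001
```

Request:
step_arm --pt "-0.7 0 -0.7 0 0 0 255" --pt "-1.3 0 -1.5 0 0 0 255" --pt "-1.3 0 -1.5 0 0 0 255"

```text
time_s: 18.68
eef_pos: [0.5408, -0.2121, 0.1068]
eef_rot: [-0.076, 0.912, -0.2, -0.351]
wrist_force: [-2.4, 1.1, -3.4]
opening: 0.004
```

Request:
step_arm --pt "-0.7 0 -0.7 0 0 0 255" --pt "-1.3 0 -1.5 0 0 0 255" --pt "-1.3 0 -1.5 0 0 0 255"

```text
time_s: 19.05
eef_pos: [0.5407, -0.2121, 0.1086]
eef_rot: [-0.076, 0.912, -0.2, -0.351]
wrist_force: [-0.5, 0.7, -5.4]
opening: 0.003
```

Run:
```python
from srch import *
st();look()
```

```text
S [-0.0066  0.0602  0.1086] slope 42.11 F [-0.55  0.66 -5.44] q [-0.7  -0.02  2.35  1.58  0.19 -0.19] t 19.05
lip top z [0.1505 0.152  0.1532] 9968 F [-0.55  0.66 -5.44] [-2.46  0.6  -5.94]
```

Request:
step_arm --pt "-0.4 0 -0.4 0 0 0 255" --pt "-0.7 0 -0.7 0 0 0 255" --pt "-0.7 0 -0.7 0 0 0 255"

```text
time_s: 19.48
eef_pos: [0.5407, -0.2121, 0.1097]
eef_rot: [-0.076, 0.912, -0.2, -0.351]
wrist_force: [-1.1, 1.1, -5.7]
opening: 0.002
```

Request:
step_arm --pt "-0.7 0 -0.7 0 0 0 255" --pt "-1.3 0 -1.5 0 0 0 255" --pt "-1.3 0 -1.5 0 0 0 255"

```text
time_s: 19.85
eef_pos: [0.5408, -0.2121, 0.1118]
eef_rot: [-0.076, 0.912, -0.2, -0.351]
wrist_force: [-2.3, 1.0, -5.6]
opening: 0.002
```

Steady at about 5.6 N, so this is the catch bolt and not the buffer. I'll continue.

Request:
step_arm --pt "-0.7 0 -0.7 0 0 0 255" --pt "-1.3 0 -1.5 0 0 0 255" --pt "-1.3 0 -1.5 0 0 0 255"

```text
time_s: 20.23
eef_pos: [0.541, -0.2122, 0.114]
eef_rot: [-0.076, 0.912, -0.2, -0.351]
wrist_force: [-4.8, 1.9, -3.3]
opening: -0.002
```

Request:
step_arm --pt "-0.5 0 -0.5 0 0 0 255" --pt "-1 0 -1.1 0 0 0 255" --pt "-1 0 -1.1 0 0 0 255"

```text
time_s: 20.6
eef_pos: [0.541, -0.2122, 0.1154]
eef_rot: [-0.076, 0.912, -0.2, -0.351]
wrist_force: [-2.7, 2.5, -4.1]
opening: -0.005
```

Run:
```python
from srch import *
st();look()
```

```text
S [-0.0064  0.0603  0.1154] slope 42.08 F [-2.73  2.47 -4.09] q [-0.7  -0.04  2.34  1.48  0.2  -0.08] t 20.6
lip top z [0.1575 0.159  0.1601] 9978 F [-2.73  2.47 -4.09] [-3.66  2.52 -3.54]
```

Request:
step_arm --pt "-0.5 -0.1 -0.3 0 0 0 255" --pt "-0.9 -0.2 -0.6 0 0 0 255" --pt "-0.9 -0.2 -0.6 0 0 0 255"

```text
time_s: 21.02
eef_pos: [0.5408, -0.2121, 0.1165]
eef_rot: [-0.076, 0.912, -0.2, -0.351]
wrist_force: [-1.8, 0.3, -3.4]
opening: -0.0
```

Request:
step_arm --pt "-0.4 0 -0.4 0 0 0 255" --pt "-0.8 0 -0.9 0 0 0 255" --pt "-0.8 0 -0.9 0 0 0 255"

```text
time_s: 21.4
eef_pos: [0.5408, -0.212, 0.1177]
eef_rot: [-0.076, 0.912, -0.2, -0.351]
wrist_force: [-2.0, 0.7, -3.7]
opening: 0.003
```

Request:
step_arm --pt "-0.4 0 -0.4 0 0 0 255" --pt "-0.8 0 -0.9 0 0 0 255" --pt "-0.8 0 -0.9 0 0 0 255"

```text
time_s: 21.78
eef_pos: [0.5408, -0.212, 0.1188]
eef_rot: [-0.076, 0.912, -0.2, -0.351]
wrist_force: [-2.3, 0.2, -4.2]
opening: -0.0
```

Request:
step_arm --pt "-0.3 0 -0.3 0 0 0 255" --pt "-0.6 0 -0.7 0 0 0 255" --pt "-0.6 0 -0.7 0 0 0 255"

```text
time_s: 22.15
eef_pos: [0.5408, -0.2119, 0.1197]
eef_rot: [-0.076, 0.912, -0.2, -0.351]
wrist_force: [-1.5, 1.1, -4.7]
opening: -0.003
```

Request:
step_arm --pt "-0.3 0 -0.3 0 0 0 255" --pt "-0.6 0 -0.7 0 0 0 255" --pt "-0.6 0 -0.7 0 0 0 255"

```text
time_s: 22.52
eef_pos: [0.5408, -0.2119, 0.1205]
eef_rot: [-0.076, 0.912, -0.2, -0.351]
wrist_force: [-1.0, 1.1, -3.6]
opening: -0.001
```

Run:
```python
from srch import *
st();look()
```

```text
S [-0.0068  0.0604  0.1205] slope 42.1 F [-0.98  1.11 -3.59] q [-0.69 -0.06  2.34  1.39  0.2   0.  ] t 22.525
lip top z [0.1625 0.164  0.1651] 10025 F [-0.98  1.11 -3.59] [-2.54 -0.5  -3.23]
```

Request:
step_arm --pt "-0.4 0 -0.4 0 0 0 255" --pt "-0.8 0 -0.9 0 0 0 255" --pt "-0.8 0 -0.9 0 0 0 255"

```text
time_s: 22.95
eef_pos: [0.5408, -0.2119, 0.1218]
eef_rot: [-0.076, 0.912, -0.2, -0.351]
wrist_force: [-1.6, 1.6, -4.0]
opening: 0.002
```

Request:
step_arm --pt "-0.4 0 -0.4 0 0 0 255" --pt "-0.8 0 -0.9 0 0 0 255" --pt "-0.8 0 -0.9 0 0 0 255"

```text
time_s: 23.32
eef_pos: [0.5408, -0.212, 0.123]
eef_rot: [-0.076, 0.912, -0.2, -0.351]
wrist_force: [-2.9, -0.1, -4.1]
opening: -0.001
```

Request:
step_arm --pt "-0.4 0 -0.4 0 0 0 255" --pt "-0.8 0 -0.9 0 0 0 255" --pt "-0.8 0 -0.9 0 0 0 255"

```text
time_s: 23.7
eef_pos: [0.5408, -0.212, 0.1242]
eef_rot: [-0.076, 0.912, -0.2, -0.351]
wrist_force: [-2.5, 0.3, -2.9]
opening: -0.004
```

Run:
```python
from srch import *
st();look()
```

```text
S [-0.0067  0.0603  0.1242] slope 42.09 F [-2.53  0.32 -2.92] q [-0.69 -0.07  2.34  1.33  0.2   0.06] t 23.7
lip top z [0.1662 0.1677 0.1688] 10032 F [-2.53  0.32 -2.92] [-2.64  1.24 -2.41]
```

Request:
step_arm --pt "-0.4 0 -0.4 0 0 0 255" --pt "-0.8 0 -0.8 0 0 0 255" --pt "-1.1 0 -1.3 0 0 0 255" --pt "-1.1 0 -1.3 0 0 0 255"

```text
time_s: 24.25
eef_pos: [0.5408, -0.212, 0.1259]
eef_rot: [-0.076, 0.912, -0.2, -0.351]
wrist_force: [-2.5, -0.2, -3.6]
opening: -0.001
```

Request:
step_arm --pt "-0.4 0 -0.4 0 0 0 255" --pt "-0.8 0 -0.8 0 0 0 255" --pt "-1.1 0 -1.3 0 0 0 255" --pt "-1.1 0 -1.3 0 0 0 255"

```text
time_s: 24.75
eef_pos: [0.5408, -0.2119, 0.1274]
eef_rot: [-0.076, 0.912, -0.2, -0.351]
wrist_force: [-2.8, 0.1, -5.4]
opening: -0.002
```

Request:
step_arm --pt "-0.3 0 -0.3 0 0 0 255" --pt "-0.6 0 -0.7 0 0 0 255" --pt "-0.6 0 -0.7 0 0 0 255"

```text
time_s: 25.12
eef_pos: [0.5408, -0.2118, 0.1282]
eef_rot: [-0.076, 0.912, -0.2, -0.351]
wrist_force: [-1.9, 0.8, -5.5]
opening: 0.001
```

Run:
```python
from srch import *
st();look()
```

```text
S [-0.0068  0.0604  0.1282] slope 42.12 F [-1.89  0.81 -5.48] q [-0.69 -0.08  2.34  1.27  0.2   0.13] t 25.125
lip top z [0.1698 0.1713 0.1725] 9920 F [-1.89  0.81 -5.48] [-1.76  0.73 -6.28]
```

Request:
step_arm --pt "-0.3 0 -0.3 0 0 0 255" --pt "-0.5 0 -0.6 0 0 0 255" --pt "-0.5 0 -0.6 0 0 0 255"

```text
time_s: 25.55
eef_pos: [0.5408, -0.2118, 0.1289]
eef_rot: [-0.076, 0.912, -0.2, -0.351]
wrist_force: [-2.3, -0.5, -7.4]
opening: 0.0
```

Run:
```python
from srch import *
st();look();look()
```

```text
S [-0.0069  0.0604  0.1289] slope 42.13 F [-2.32 -0.53 -7.38] q [-0.69 -0.08  2.34  1.26  0.2   0.14] t 25.55
lip top z [0.1703 0.1718 0.1729] 9914 F [-2.32 -0.53 -7.38] [-2.17  0.01 -7.2 ]
lip top z [0.1703 0.1718 0.173 ] 9923 F [-2.17  0.01 -7.2 ] [-1.26  0.65 -7.81]
```

The force rises at about 3 N/mm to 7.4 N, so the sash is on its buffer. Now I'll lower slowly so it settles on the catch.

Request:
step_arm --pt "0.5 0 0.6 0 0 0 255" --pt "1 0 1.1 0 0 0 255" --pt "1.5 0 1.7 0 0 0 255" --pt "2 0 2.2 0 0 0 255" --pt "2.5 0 2.8 0 0 0 255" --pt "3 0 3.4 0 0 0 255" --pt "3.5 0 3.9 0 0 0 255" --pt "4 0 4.5 0 0 0 255" --pt "4.7 0 5.2 0 0 0 255" --pt "4.7 0 5.2 0 0 0 255"

```text
time_s: 26.9
eef_pos: [0.5417, -0.2124, 0.1232]
eef_rot: [-0.076, 0.912, -0.2, -0.35]
wrist_force: [-2.4, 2.2, -0.2]
opening: 0.002
```

Run:
```python
from srch import *
st();look()
```

```text
S [-0.0058  0.0608  0.1232] slope 42.0 F [-2.39  2.18 -0.24] q [-0.69 -0.06  2.34  1.37  0.2   0.03] t 26.9
lip top z [0.166  0.1675 0.1686] 10120 F [-2.39  2.18 -0.24] [-2.67  2.29 -1.01]
```

Request:
step_arm --pt "0 -0.4 1.2 0 0 0 255" --pt "0.4 -0.5 1.9 0 0 0 255" --pt "1 -0.5 2.6 0 0 0 255" --pt "1.7 -0.5 3.3 0 0 0 255" --pt "2.4 -0.5 4.1 0 0 0 255" --pt "2.4 -0.5 4.1 0 0 0 255"

```text
time_s: 27.7
eef_pos: [0.5402, -0.2111, 0.1174]
eef_rot: [-0.076, 0.912, -0.2, -0.351]
wrist_force: [0.3, 0.7, 0.5]
opening: 0.001
```

Run:
```python
from srch import *
st();look()
```

```text
S [-0.0077  0.0604  0.1174] slope 42.11 F [0.31 0.75 0.49] q [-0.69 -0.05  2.35  1.44  0.2  -0.05] t 27.7
lip top z [0.1657 0.1674 0.1686] 10994 F [0.31 0.75 0.49] [-0.77 -1.23 -0.09]
```

The lip stayed at 167.4 mm (underside about 161 mm, roughly 10 mm above the mark line) while the force went to zero, so the catch holds it. I'll withdraw and plan the knob grasp.

Request:
step_arm --pt "2 0 5 0 0 0 255" --pt "2 0 8 0 0 0 255" --pt "-10 0 8 0 0 0 255" --pt "-25 0 8 0 0 0 200" --pt "-40 0 8 0 0 0 120" --pt "-55 0 8 0 0 0 120" --pt "-70 0 8 0 0 0 120" --pt "-70 0 8 0 0 0 120"

```text
time_s: 28.75
eef_pos: [0.4883, -0.1874, 0.1595]
eef_rot: [-0.076, 0.912, -0.2, -0.35]
wrist_force: [1.1, -0.4, 0.9]
opening: 0.529
```

Run:
```python
from srch import *
st();look()
q0=ctrl.get_obs()["q"]
for sl in (58,64,70,78):
  for yaw in (0,14,28):
    R=toolR(sl,yaw,0); s=np.radians(sl); up=.030-(.017+.011*np.cos(s)); off=R@[.028+up/np.sin(s),0,0]
    q=q0;out=[]
    for S_,b in (([-.086,0,.03],.05),([-.086,0,.03],0),([-.122,0,.03],0),([-.158,0,.03],0),([-.158,0,.03],.05)):
        q,e=ik(s2w(S_)+off-R[:,0]*b,R,q); out.append(round(float(e),3))
        if b==0: out.append(q[2:].round(2).tolist())
    print(sl,yaw,out)
```

```text
S [-0.0582  0.0337  0.1595] slope 41.98 F [ 1.14 -0.42  0.87] q [-0.75 -0.36  2.47  0.83  0.32  0.54] t 28.75
lip top z [0.1652 0.1675 0.1686] 4196 F [ 1.14 -0.42  0.87] [-0.34 -0.49  1.24]
58 0 [0.0, 0.0, [2.29, -0.98, 0.26, 2.88], 0.0, [2.35, -1.04, 0.27, 2.99], 0.0, [2.41, -1.08, 0.3, 3.07], 0.0]
58 14 [0.0, 0.0, [2.34, -0.24, 0.1, 1.85], 0.0, [2.41, -0.46, 0.1, 2.1], 0.0, [2.48, -0.69, 0.11, 2.36], 0.0]
58 28 [0.0, 0.0, [2.37, 0.98, 0.21, 0.32], 0.0, [2.44, 1.0, 0.19, 0.31], 0.0, [2.51, 0.99, 0.17, 0.35], 0.013]
64 0 [0.0, 0.0, [2.24, -0.51, 0.34, 2.4], 0.0, [2.31, -0.56, 0.34, 2.49], 0.0, [2.37, -0.61, 0.35, 2.58], 0.0]
64 14 [0.0, 0.0, [2.28, -0.07, 0.26, 1.68], 0.0, [2.35, -0.13, 0.25, 1.76], 0.0, [2.42, -0.2, 0.25, 1.87], 0.0]
64 28 [0.0, 0.0, [2.3, 0.45, 0.3, 0.87], 0.0, [2.37, 0.44, 0.29, 0.9], 0.0, [2.45, 0.41, 0.28, 0.95], 0.0]
70 0 [0.0, 0.0, [2.19, -0.27, 0.45, 2.15], 0.0, [2.25, -0.3, 0.45, 2.21], 0.0, [2.32, -0.33, 0.45, 2.28], 0.0]
70 14 [0.0, 0.0, [2.22, -0.03, 0.41, 1.64], 0.0, [2.29, -0.06, 0.4, 1.69], 0.0, [2.36, -0.09, 0.4, 1.75], 0.0]
70 28 [0.0, 0.0, [2.23, 0.23, 0.43, 1.11], 0.0, [2.3, 0.21, 0.42, 1.14], 0.0, [2.37, 0.19, 0.41, 1.18], 0.0]
78 0 [0.0, 0.0, [2.11, -0.11, 0.61, 1.97], 0.0, [2.18, -0.12, 0.6, 2.01], 0.0, [2.25, -0.14, 0.59, 2.06], 0.0]
78 14 [0.0, 0.0, [2.12, -0.01, 0.6, 1.61], 0.0, [2.2, -0.02, 0.58, 1.65], 0.0, [2.27, -0.04, 0.57, 1.69], 0.0]
78 28 [0.0, 0.0, [2.13, 0.09, 0.6, 1.25], 0.0, [2.2, 0.08, 0.59, 1.28], 0.0, [2.28, 0.07, 0.58, 1.32], 0.0]
```

```bash
cat > knob.py <<'E'
from srch import *
sl,yaw=62,28
R=toolR(sl,yaw,0); s=np.radians(sl); up=.030-(.017+.011*np.cos(s)); off=R@[.028+up/np.sin(s),0,0]
def tgt(x,b): return s2w([x,0,.03])+off-R[:,0]*b
E
python3 - <<'E'
from knob import *
q0=ctrl.get_obs()["q"]
qp,e=ik(tgt(-.086,.05),R,q0);print(qp.round(2),e)
rows([q0+(qp-q0)*k/6 for k in range(1,7)],120)
for k in range(1,7):
    p,Rk=fk(q0+(qp-q0)*k/6,X); print("tip",w2s(p-Rk[:,0]*.028).round(3))
E
```

```text
[-0.76 -0.07  2.38  0.41  0.4   0.9 ] 1.452996660893969e-13
[9.5, 1.4, 18.6, 0.0, -3.3, -0.3, 120]  S [-0.062  0.03   0.139] sl 45.0
[18.2, 3.4, 37.8, 0.0, -6.6, -0.4, 120]  S [-0.067  0.025  0.119] sl 49.0
[26.0, 5.8, 57.4, 0.0, -9.9, -0.5, 120]  S [-0.072  0.019  0.099] sl 52.0
[32.9, 8.9, 77.6, 0.0, -13.3, -0.5, 120]  S [-0.078  0.013  0.08 ] sl 55.0
[38.9, 12.4, 98.0, -0.0, -16.7, -0.4, 120]  S [-0.085  0.005  0.06 ] sl 59.0
[44.0, 16.5, 118.6, -0.1, -20.0, -0.2, 120]  S [-0.091 -0.003  0.042] sl 62.0
tip [-0.079  0.021  0.159]
tip [-0.083  0.016  0.14 ]
tip [-0.087  0.011  0.121]
tip [-0.092  0.005  0.103]
tip [-0.097 -0.001  0.084]
tip [-0.103 -0.009  0.066]
```

Request:
step_arm --pt "9.5 1.4 18.6 0 -3.3 -0.3 120" --pt "18.2 3.4 37.8 0 -6.6 -0.4 120" --pt "26 5.8 57.4 0 -9.9 -0.5 120" --pt "32.9 8.9 77.6 0 -13.3 -0.5 120" --pt "38.9 12.4 98 0 -16.7 -0.4 120" --pt "44 16.5 118.6 -0.1 -20 -0.2 120" --pt "44 16.5 118.6 -0.1 -20 -0.2 120"

```text
time_s: 29.68
eef_pos: [0.4384, -0.1822, 0.0396]
eef_rot: [-0.11, 0.837, -0.181, -0.505]
wrist_force: [-0.2, -0.1, 0.0]
opening: 0.528
```

Run:
```python
from knob import *
import cv2
st(); o,p,Rc=cur()
go(tgt(-.086,.0),R); print("pull dir tool",(R.T@(-XS)).round(3))
pic,S=look(); cv2.imwrite("pics/w6.png",pic[:,:,::-1])
k=(pic.max(2)<60)&(S[...,2]>.036)&(S[...,2]<.05)&(abs(S[...,0]+.086)<.03)&(abs(S[...,1])<.03)
print("knob",k.sum(),S[k].mean(0).round(4),S[k].min(0).round(3),S[k].max(0).round(3))
# finger tips now
i=ctrl.camera_info("wrist")
```

```text
S [-0.0926 -0.0028  0.0396] slope 62.24 F [-0.19 -0.13  0.03] q [-0.76 -0.07  2.38  0.41  0.4   0.9 ] t 29.675
shift mm [48.7  0.8 -2. ] turn deg [-0.   0.2  0.1]
pull dir tool [-0.415 -0.469  0.78 ]
lip top z [0.1624 0.1647 0.167 ] 1313 F [-0.19 -0.13  0.03] [-0.3   0.21  0.44]
knob 813 [-0.0871 -0.0004  0.0422] [-0.096 -0.009  0.038] [-0.078  0.008  0.045]
```

View pics/w6.png

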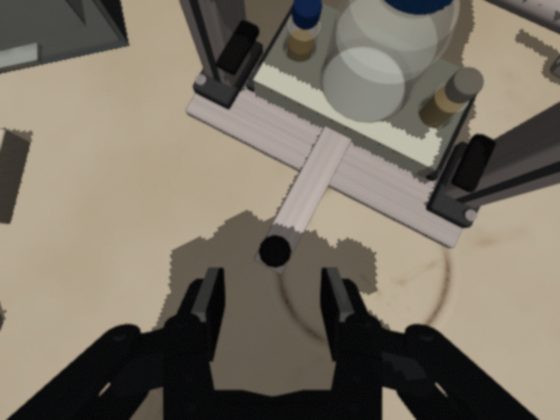

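The picture shows the knob at (275,250), centred between the open fingers (cols 215 and 330). The tray, bottle and both vials stand upright behind it, with the sash out of the way. I'll advance and grip.

Request:
step_arm --pt "15 0.5 -1 0 0 0 120" --pt "30 0.8 -2 0 0 0 120" --pt "42 0.8 -2 0 0 0 120" --pt "48.7 0.8 -2 0 0 0 120" --pt "48.7 0.8 -2 0 0 0 120" --pt "48.7 0.8 -2 0 0 0 255" --pt "48.7 0.8 -2 0 0 0 255" --pt "48.7 0.8 -2 0 0 0 255" --pt "48.7 0.8 -2 0 0 0 255" --pt "48.7 0.8 -2 0 0 0 255"

```text
time_s: 30.98
eef_pos: [0.4608, -0.1938, -0.0004]
eef_rot: [-0.109, 0.838, -0.182, -0.504]
wrist_force: [-4.5, 1.9, 5.6]
opening: 0.188
```

Run:
```python
from knob import *
import cv2
st(); o,p,Rc=cur();print(o["opening"],o["torque"].round(2))
go(s2w(w2s(p)+[-.072,0,0]),Rc)
```

```text
S [-0.0698  0.008  -0.0004] slope 62.04 F [-4.52  1.92  5.55] q [-0.74  0.12  2.32  0.56  0.27  0.75] t 30.975
0.18785122619552858 [0.03 0.43 0.04]
shift mm [-29.8 -33.8  56.1] turn deg [0. 0. 0.]
```

Gripped at opening 0.19, about 16 mm, which is the knob. Pulling now, smoothly.

Request:
step_arm --pt "-1.8 -1.4 2.2 0 0 0 255" --pt "-4.5 -4.2 6.5 0 0 0 255" --pt "-8 -8 13 0 0 0 255" --pt "-11.5 -12 19.7 0 0 0 255" --pt "-15 -16 26.3 0 0 0 255" --pt "-18.5 -20 33 0 0 0 255" --pt "-22 -24 39.7 0 0 0 255" --pt "-25.3 -28 46.3 0 0 0 255" --pt "-27.7 -30.5 51 0 0 0 255" --pt "-29 -32 53.5 0 0 0 255"

```text
time_s: 32.22
eef_pos: [0.4185, -0.1388, -0.0003]
eef_rot: [-0.11, 0.837, -0.181, -0.504]
wrist_force: [4.5, 2.1, -8.0]
opening: 0.187
```

Run:
```python
from knob import *
import cv2
st(); pic,S=look(); cv2.imwrite("pics/w7.png",pic[:,:,::-1])
o,p,Rc=cur();print(o["opening"]);go(s2w([-.1418,.008,-.0004]),R)
```

```text
S [-0.1392  0.0079 -0.0003] slope 62.09 F [ 4.51  2.08 -7.98] q [-0.69 -0.01  2.46  0.52  0.25  0.83] t 32.225
lip top z [0.0506 0.0517 0.0652] 3 F [ 4.51  2.08 -7.98] [ 1.21  4.1  -2.12]
0.1898796405468376
shift mm [-0.9 -1.2  1.8] turn deg [0.  0.1 0.1]
```

View pics/w7.png

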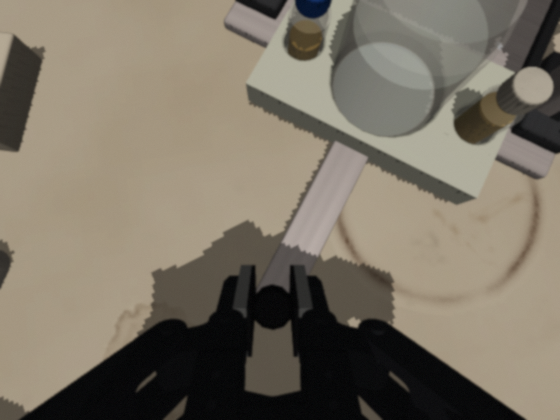

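The tray has come out with the knob and everything on it stands upright. A little more, to the stop.

Request:
step_arm --pt "-0.6 -0.7 1.2 0 0 0 255" --pt "-1.2 -1.4 2.3 0 0 0 255" --pt "-1.2 -1.4 2.3 0 0 0 255" --pt "-1.2 -1.4 2.3 0 0 0 255"

```text
time_s: 32.78
eef_pos: [0.418, -0.1383, -0.0]
eef_rot: [-0.109, 0.838, -0.182, -0.503]
wrist_force: [23.5, -6.5, -33.3]
opening: 0.187
```

Run:
```python
from knob import *
st(); o,p,Rc=cur(); print(o["opening"]); 
pic,S=look()
k=(pic.max(2)<70)&(S[...,2]>.036)&(S[...,2]<.047)&(abs(S[...,0]+.156)<.014)&(abs(S[...,1])<.014)
print("knob",k.sum(),S[k].mean(0).round(4),S[k].min(0).round(3),S[k].max(0).round(3))
```

```text
S [-0.1399  0.0077 -0.    ] slope 62.0 F [ 23.53  -6.51 -33.27] q [-0.69 -0.01  2.46  0.52  0.25  0.84] t 32.775
0.1870067464999315Traceback (most recent call last):
  File "<stdin>", line 3, in <module>
  File "h.py", line 31, in look
    print("lip top z",np.percentile(S[m][:,2],[5,50,95]).round(4),m.sum(),"F",o["wrist_force"].round(2),o2["wrist_force"].round(2))
                      ~~~~~~~~~~~~~^^^^^^^^^^^^^^^^^^^^^
    return _quantile_unchecked(
        a, q, axis, out, overwrite_input, method, keepdims, weights)
    return _ureduce(a,
                    func=_quantile_ureduce_func,
    ...<5 lines>...
                    overwrite_input=overwrite_input,
                    method=method)
    r = func(a, **kwargs)
    result = _quantile(arr,
                       quantiles=q,
    ...<2 lines>...
                       out=out,
                       weights=wgt)
    slices_having_nans = np.isnan(arr[-1, ...])
                                  ~~~^^^^^^^^^
IndexError: index -1 is out of bounds for axis 0 with size 0
```

The tray is at its stop: 70.1 mm of travel, and the force jumped. I'll ease off, open and retreat along the fingers.

Request:
step_arm --pt "0.4 0.5 -0.8 0 0 0 255" --pt "0.9 1 -1.7 0 0 0 255" --pt "0.9 1 -1.7 0 0 0 120" --pt "0.9 1 -1.7 0 0 0 120" --pt "0.9 1 -1.7 0 0 0 120" --pt "-10 1 -1.7 0 0 0 120" --pt "-30 1 -1.7 0 0 0 120" --pt "-55 1 -1.7 0 0 0 120" --pt "-80 1 -1.7 0 0 0 120" --pt "-80 1 -1.7 0 0 0 120"

```text
time_s: 34.08
eef_pos: [0.3849, -0.1242, 0.0733]
eef_rot: [-0.108, 0.839, -0.182, -0.502]
wrist_force: [1.2, 0.0, 0.3]
opening: 0.532
```

Run:
```python
from knob import *
import cv2
st(); o,p,Rc=cur(); print(o["opening"]) 
pic,d=ctrl.camera("wrist");i=ctrl.camera_info("wrist");T=np.eye(4);T[:3,:3]=Rc;T[:3,3]=p
S=(pts(d,i,T@i["hand_eye"])-O)@B
k=(pic.max(2)<70)&(S[...,2]>.036)&(S[...,2]<.047)&(abs(S[...,0]+.156)<.016)&(abs(S[...,1])<.016)
print("knob",k.sum(),S[k].mean(0).round(4) if k.any() else "")
cv2.imwrite("pics/w8.png",pic[:,:,::-1])
pic,d=ctrl.camera("scene");i=ctrl.camera_info("scene");S=(pts(d,i)-O)@B
m=(S[...,0]<-.018)&(S[...,0]>-.03)&(abs(S[...,1])<.068)&(S[...,2]>.1)&(S[...,2]<.2)
for y in (.05,.06): 
  a=m&(abs(S[...,1]-y)<.006); print("lip?",a.sum(),np.percentile(S[a][:,2],[5,50,95]).round(3) if a.any() else "")
cv2.imwrite("pics/s2.png",cv2.resize(pic[140:290,230:400,::-1],None,fx=4,fy=4))
```

```text
S [-0.1712 -0.01    0.0733] slope 61.75 F [1.15 0.01 0.29] q [-0.74 -0.42  2.54  0.27  0.57  1.07] t 34.075
0.5322852878205686
knob 583 [-0.1566 -0.0005  0.0422]
lip? 22 [0.163 0.166 0.168]
lip? 21 [0.164 0.166 0.167]
```

View pics/s2.png

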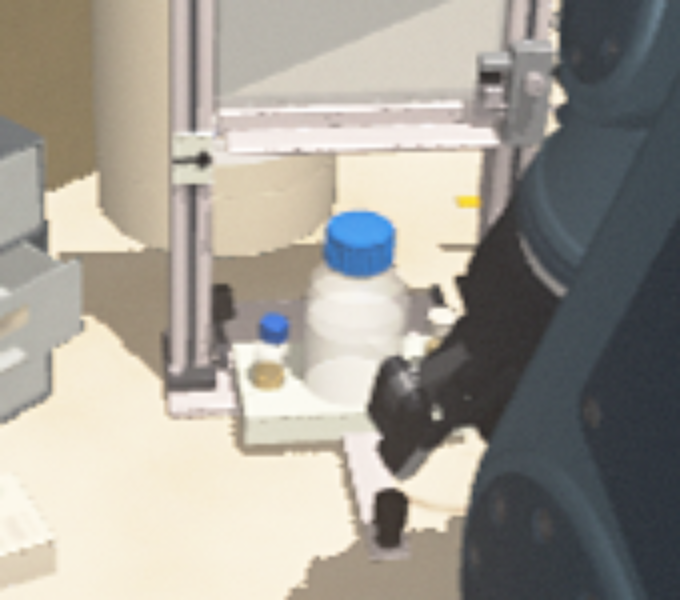

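The sash is held with its lip just above the mark line. The knob now measures 69.5 mm from where it started. The bottle and left vial stand upright, and the hand is clear with about 0 N on the wrist. Handing in.

Run:
```python
from bench import ctrl
print(ctrl.hand_in())
o=ctrl.get_obs();print(o["time_s"],o["wrist_force"])
```

```text
the job is handed in; nothing more can be done
None
the job is handed in; nothing more can be done
```

I pushed the sash up from under its lip onto its spring buffer, then lowered it onto the catch. I then pulled the tray out to its stop by its knob, withdrew and handed the job in at about 34 s. No verdict was reported.

**Last checks:**
- **Sash:** the lip stayed still as the fingers came away, with its underside at about 161 mm. That is about 10 mm above the mark line, which I measured at about 151 mm (limit 16 mm). The scene camera agreed at the end. The highest push I read was about 8 N, but forces were only read at the end of each move.
- **Tray:** the knob measured 69.5 mm out by camera and 70.1 mm by arm travel, so it is over 66 mm. The wrist force rose to about 41 N when the tray came up against its stop.
- **Bottle and vials:** all three looked upright in the wrist picture near the end of the pull. In the final scene picture the hand partly hid the right vial, so I could not check it again after letting go.
- **Robot:** it had let go and stood clear, with the wrist force near zero (1.2 N, within the noise).

**Disagreements:**
- **Fingertips:** they measured about 28 mm behind the stated TCP. My first two tries under the lip therefore touched nothing, and I planned the rest from the measured tips.
- **Beaker:** I never found it in the pictures, so I could not check that it was left undisturbed. I felt no unexpected contact.

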